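Sweep the septum nuts through the gate into the slot

TASK

Three knurled round steel septum nuts have dried on the deck of the white tray. With the fingertips, sweep them along the deck, one at a time and never two together, through the gate in the fence so that each drops into the slot behind it. Only push them, do not pick up or lift any nut or take one over the fence, and leave the vial, the hexagonal fitting and everything else on the bench where they are.

Things in the scene. Friction and masses are not known exactly. Their poses are not given: they have to be found in the camera images.
- tray: white drying tray for small parts, fixed. Origin on the bench under the deck; z up; +y is the sweeping direction, from the open deck through the gate to the slot. The flat deck lies 70 mm above the bench, x -97 to 97 mm, y -124 to 93 mm, inside a rim 6 mm high and 6 mm thick. It ends at y = 97 mm, at the back of the fence, where it drops into the slot
- gate (a point): middle of the gate, at deck height (tray frame 0, 95, 70 mm): a gap 32 mm wide in the fence, which is 6 mm high, 4 mm thick (y 93 to 97 mm) and crosses the whole deck. Two wings, also 6 mm high, flare at 45 degrees from the gate's sides back over the deck, to about x = +-34 mm, y = 77 mm
- slot (a point): centre of the floor of the slot, an open-topped well: inside 66 mm along the tray's x, 46 mm along its y (y 97 to 143 mm), floor 66 mm below the deck; its side and far walls are 6 mm thick and 6 mm higher than the deck. It holds all three nuts, also one on top of another
- nut_a_c (a point): centre of a knurled round steel septum nut, 26 mm in diameter, 20 mm tall, about 50 g, small hole in the top; it stands on its flat face, so this point starts 80 mm above the bench. All three are alike. Its top is 14 mm higher than fence, rim and wings, so a fingertip held above these can still push it right through the gate
- nut_b_c (a point): centre of a knurled round steel septum nut, 26 mm in diameter, 20 mm tall, about 50 g, small hole in the top; it stands on its flat face, so this point starts 80 mm above the bench. All three are alike. Its top is 14 mm higher than fence, rim and wings, so a fingertip held above these can still push it right through the gate
- nut_c_c (a point): centre of a knurled round steel septum nut, 26 mm in diameter, 20 mm tall, about 50 g, small hole in the top; it stands on its flat face, so this point starts 80 mm above the bench. All three are alike. Its top is 14 mm higher than fence, rim and wings, so a fingertip held above these can still push it right through the gate
- vial: amber glass sample vial, 22 mm wide and 48 mm tall, with a metal cap, standing on the deck; origin at the centre of its underside; to be left alone
- union: steel hexagonal pipe fitting, 34 mm across the flats and 16 mm high, with an 18 mm stub on top (30 mm tall in all), standing on the deck; too wide for the gate; origin at the centre of its underside; to be left alone
- beaker: empty glass beaker, 70 mm wide, 85 mm tall, on the bench; origin under its centre; to be left alone
- solvent: amber bottle, 70 mm wide, 130 mm tall, on the bench; origin under its centre; to be left alone
- wrench: 160 mm open-ended wrench lying on the bench along its own x; to be left alone
- dish: shallow glass dish, 90 mm wide, 18 mm high, on the bench; origin under its centre; to be left alone
- jar: white plastic jar, 56 mm wide, 65 mm tall, on the bench; origin under its centre; to be left alone
Mind the look-alikes: they are no part of the job. What is shaped like the part that bears nut_c_c but green or turquoise is not meant.

How it is judged:
On the way, in this order (a step that is already met when the one before it is completed fails the run):
1. a first nut lies in the slot (((height (world z) of nut_a_c below 0.062 m and y of nut_a_c in the frame of tray between 0.097 and 0.143 m and x of nut_a_c in the frame of tray between -0.033 and 0.033 m) or (height (world z) of nut_b_c below 0.062 m and y of nut_b_c in the frame of tray between 0.097 and 0.143 m and x of nut_b_c in the frame of tray between -0.033 and 0.033 m) or (height (world z) of nut_c_c below 0.062 m and y of nut_c_c in the frame of tray between 0.097 and 0.143 m and x of nut_c_c in the frame of tray between -0.033 and 0.033 m))), for 0.2 s.
2. a second nut lies in the slot ((((height (world z) of nut_a_c below 0.062 m and y of nut_a_c in the frame of tray between 0.097 and 0.143 m and x of nut_a_c in the frame of tray between -0.033 and 0.033 m) and (height (world z) of nut_b_c below 0.062 m and y of nut_b_c in the frame of tray between 0.097 and 0.143 m and x of nut_b_c in the frame of tray between -0.033 and 0.033 m)) or ((height (world z) of nut_a_c below 0.062 m and y of nut_a_c in the frame of tray between 0.097 and 0.143 m and x of nut_a_c in the frame of tray between -0.033 and 0.033 m) and (height (world z) of nut_c_c below 0.062 m and y of nut_c_c in the frame of tray between 0.097 and 0.143 m and x of nut_c_c in the frame of tray between -0.033 and 0.033 m)) or ((height (world z) of nut_b_c below 0.062 m and y of nut_b_c in the frame of tray between 0.097 and 0.143 m and x of nut_b_c in the frame of tray between -0.033 and 0.033 m) and (height (world z) of nut_c_c below 0.062 m and y of nut_c_c in the frame of tray between 0.097 and 0.143 m and x of nut_c_c in the frame of tray between -0.033 and 0.033 m)))), for 0.2 s.
3. the third nut lies in the slot (height (world z) of each of nut_a_c, nut_b_c, nut_c_c below 0.062 m and y of nut_a_c in the frame of tray between 0.097 and 0.143 m and x of nut_a_c in the frame of tray between -0.033 and 0.033 m and y of nut_b_c in the frame of tray between 0.097 and 0.143 m and x of nut_b_c in the frame of tray between -0.033 and 0.033 m and y of nut_c_c in the frame of tray between 0.097 and 0.143 m and x of nut_c_c in the frame of tray between -0.033 and 0.033 m), for 0.2 s.
At the end, for the whole second after the job is handed in: All three nuts lie at rest (under 20 mm/s) inside the slot, their centres at least 8 mm below the deck; the vial, the fitting and the things on the bench are within 20 mm of where they started, those that stood still upright (all of step 3 and linear speed of each of nut_a, nut_b, nut_c below 0.02 m/s and not (distance of vial from where it was at the start of the episode above 0.02 m) and not (distance of union from where it was at the start of the episode above 0.02 m) and not (distance of beaker from where it was at the start of the episode above 0.02 m) and not (distance of solvent from where it was at the start of the episode above 0.02 m) and not (distance of wrench from where it was at the start of the episode above 0.02 m) and not (distance of dish from where it was at the start of the episode above 0.02 m) and not (distance of jar from where it was at the start of the episode above 0.02 m) and not (angle between vial's own z axis and vertical above 0.5 rad) and not (angle between union's own z axis and vertical above 0.5 rad) and not (angle between beaker's own z axis and vertical above 0.5 rad) and not (angle between solvent's own z axis and vertical above 0.5 rad) and not (angle between jar's own z axis and vertical above 0.5 rad)); the robot touches nothing.
It fails at once if a nut is lifted more than 12 mm off the deck (height (world z) of any of nut_a_c, nut_b_c, nut_c_c above 0.092 m).
It fails at once if a nut crosses the fence elsewhere than through the gate ((y of nut_a_c in the frame of tray between 0.088 and 0.101 m and height (world z) of nut_a_c above 0.072 m and (x of nut_a_c in the frame of tray above 0.01 m or x of nut_a_c in the frame of tray below -0.01 m)) or (y of nut_b_c in the frame of tray between 0.088 and 0.101 m and height (world z) of nut_b_c above 0.072 m and (x of nut_b_c in the frame of tray above 0.01 m or x of nut_b_c in the frame of tray below -0.01 m)) or (y of nut_c_c in the frame of tray between 0.088 and 0.101 m and height (world z) of nut_c_c above 0.072 m and (x of nut_c_c in the frame of tray above 0.01 m or x of nut_c_c in the frame of tray below -0.01 m))).
It fails at once if two nuts are pushed through the gate together (one in the gate with another against it on the deck, centres less than 28 mm apart) ((y of nut_a_c in the frame of tray between 0.088 and 0.101 m and height (world z) of each of nut_a_c, nut_b_c above 0.072 m and horizontal distance between nut_a_c and nut_b_c below 0.028 m) or (y of nut_a_c in the frame of tray between 0.088 and 0.101 m and height (world z) of each of nut_a_c, nut_c_c above 0.072 m and horizontal distance between nut_a_c and nut_c_c below 0.028 m) or (y of nut_b_c in the frame of tray between 0.088 and 0.101 m and height (world z) of each of nut_b_c, nut_a_c above 0.072 m and horizontal distance between nut_b_c and nut_a_c below 0.028 m) or (y of nut_b_c in the frame of tray between 0.088 and 0.101 m and height (world z) of each of nut_b_c, nut_c_c above 0.072 m and horizontal distance between nut_b_c and nut_c_c below 0.028 m) or (y of nut_c_c in the frame of tray between 0.088 and 0.101 m and height (world z) of each of nut_c_c, nut_a_c above 0.072 m and horizontal distance between nut_c_c and nut_a_c below 0.028 m) or (y of nut_c_c in the frame of tray between 0.088 and 0.101 m and height (world z) of each of nut_c_c, nut_b_c above 0.072 m and horizontal distance between nut_c_c and nut_b_c below 0.028 m)).
It fails at once if a bystander is moved by more than 20 mm or knocked over (distance of any of vial, union, beaker, solvent, wrench, dish, jar from where it was at the start of the episode above 0.02 m or angle between any of vial, union, beaker, solvent, jar's own z axis and vertical above 0.5 rad).
It also fails if it takes over 69 s, if anything falls off the work surface, if the arm or the gripper's body presses on something with over 40 N, if the wrist force passes 120 N, or if a joint passes its speed limit or range.

ROBOT

A 7-joint arm with a two-finger parallel gripper is mounted at the origin on the work surface. World frame = base frame: x ahead of the robot, y to its left, z up, the work surface at z = 0. Lengths are in m, angles in rad, forces in N, time in s.
With the tool pointing down it reaches from about 0.425 to 0.925 m from the base axis. Payload 6.8 kg.
Tool frame: the origin (TCP) lies where the fingers leave the gripper's body, on its centre line; the fingertips stand 73 mm ahead of it and the grasp point (between the pads) lies 54 mm ahead of it; z points along the fingers, y is the direction in which the jaws open and shut (so a half turn about z gives the same grasp; the last joint's range is limited). The gripper opens to 85 mm and grips with 20 to 120 N. Pads are 22 mm wide; open, the fingers measure 114 mm over their backs; the gripper's body (76 mm by 85 mm) begins 54 mm behind the grasp point. The pads swing forward as they close: fully open they stand 13 mm farther back than shut.
Start: joints at [1.011, 0.477, 0.022, 1.555, -0.011, 1.109, -0.083], TCP at [0.295, -0.607, 0.304] pointing down, gripper open.
Joint ranges: [-2.96, 2.96], [-0.34, 2.1], [-1.41, 1.46], [0.24, 2.44], [-1.37, 4.51], [0.17, 1.92], [-2.96, 2.96]. Speed limits (rad/s): [2.39, 2.39, 3.14, 3.14, 3.14, 3.14, 3.14].

INTERFACE

Orientations are given as a rotation vector (axis times angle).
In Python, from bench import r gives the robot as it stands.
- The arm moves only by the shell command python3 -m handwheel 'ROWS' [FORCE]. ROWS is JSON, a list that holds one entry, the list of rows, each a list of 7 numbers: the shift along the world's x, y, z in m, then the turn, a rotation vector about the world's x, y, z in rad, then the finger opening in m, from 0 to 0.0854. A call has 1 to 10 rows; each row shifts and turns the commanded pose from where the row before left it; what a row does not reach is not made up. A row lasts 1/12 s, in which the tool goes at most 41.7 mm and 7.16 degrees, less where a joint would pass 70% of its speed; a pose out of reach is approached as far as the arm can. A call is refused whole if a number of a shift passes 0.0417 or a number of a turn 0.125, either way. A call with a gripper value outside its range is refused whole. The fingers move at their own pace and stop on an object; FORCE is the grip in N (left out, the last holds). Time passes only in rows, so rows that do not move let the fingers close. It gives the time, the measured TCP pose, the force and the opening at its end, in the units of the state.
- r.get_obs(): the state, without advancing time (a new reading comes with each control period).
- r.grab_frame(name): name is "scene" or "top"; returns (picture, depth): 384x512x3 uint8, red, green, blue; 384x512 float32, m along the optical axis (not along the pixel's ray), 0 where there is no reading.
- r.get_calibration(name): a dict with "vertical_fov" (degrees; the focal length in pixels is half the picture's height over the tangent of half this angle, whatever the lens; pixels are square), "cx", "cy" (the principal point, pixels), "k1" (the pictures are not rectified: a ray, as slopes to the right and down, at radius r is drawn at 1 + k1 r^2 times it, then the intrinsics apply), "R" (3x3) and "t" (3): a world point X has camera coordinates R X + t. Camera axes: x right, y down, z forward; pixel columns grow to the right and rows downward; lengths in m; the calibration is good to about 2 mm. A picture is of the moment at which its call begins. get_calibration takes no time and is no camera call.
- r.hand_in(): hands the job in, once; it reports no verdict.
Trained networks look in the newest picture that a camera, given by its name, has taken for a name from the list of things; names that differ only in an ending like _2 or _b are one class to them, and where a whole thing is asked for, a point or a joint stands for the part that bears it (a point fixed in the world has none). Each returns a list of dicts, best first, with "p" (0 to 1); they miss things now and then, are a little off and sometimes report something else, mostly with a low value. They report only what shows in the picture. A call takes as long as a camera call. They do not tell look-alikes from the thing itself.
- r.masks_of(label, camera): "pixels" (384x512 bool, what is visible of it) and "at" ([column, row] in pixels, amid what is visible of it).
The state is a dict: "clock": time; "joints": joint angles; "qvel": joint speeds; "tau": joint torques, N m; "tcp_pos": TCP position; "orientation": TCP orientation; "contact_force": force on the tool from outside, world axes, zero at the start; "moment": the same for the moment, N m; "grip_width": finger opening in m.
Only numpy, scipy, OpenCV 4.12 (cv2) and the standard library are available. Lean on these libraries where they do the work, as an engineer would, in place of code of your own. Each camera call takes 0.05 s, during which the arm holds its last target.

## Working session

There is one attempt and no reset: what is moved stays moved. The work goes in short steps, Python scripts to look and compute and a shell command to move; the robot and the scene stay as the last step left them, time stands still between calls to the robot, and variables do not carry over. Pictures are saved under pics/ and viewed, and the job is handed in when it is done.

```bash
mkdir -p pics; ls; cat > h.py <<'E'
import numpy as np, cv2
from bench import r
def world(cal,uv,depth=None,z=None,shape=(384,512)):
    f=shape[0]/2/np.tan(np.radians(cal["vertical_fov"])/2)
    uv=np.atleast_2d(np.asarray(uv,float))
    d=np.c_[(uv[:,0]-cal["cx"])/f,(uv[:,1]-cal["cy"])/f]
    u=d.copy()
    for _ in range(20): u=d/(1+cal["k1"]*(u**2).sum(1,keepdims=True))
    R=np.array(cal["R"]);t=np.array(cal["t"])
    ray=np.c_[u,np.ones(len(u))]
    if depth is not None: return (ray*np.asarray(depth).reshape(-1,1)-t)@R
    c=-R.T@t; w=ray@R
    return c+w*((z-c[2])/w[:,2:3])
def proj(cal,X,shape=(384,512)):
    f=shape[0]/2/np.tan(np.radians(cal["vertical_fov"])/2)
    p=np.atleast_2d(X)@np.array(cal["R"]).T+np.array(cal["t"])
    s=p[:,:2]/p[:,2:]
    s=s*(1+cal["k1"]*(s**2).sum(1,keepdims=True))
    return s*f+[cal["cx"],cal["cy"]]
E
python3 - <<'E'
from h import *
for n in("scene","top"):
    p,d=r.grab_frame(n); cv2.imwrite(f"pics/{n}0.png",p[:,:,::-1]); np.savez(f"{n}0.npz",p=p,d=d)
    c=r.get_calibration(n);print(n,c)
o=r.get_obs();print(o)
E
```

```text
pics
scene {'vertical_fov': 48.563454628030605, 'cx': 256.5796676108516, 'cy': 192.67989879717553, 'k1': -0.06044992226572397, 'R': array([[ 0.43375317,  0.90078416, -0.02112058],
       [ 0.48199426, -0.25177106, -0.83922158],
       [-0.76127506,  0.35383503, -0.54337929]]), 't': array([-0.22913731, -0.22978998,  1.46865577])}
top {'vertical_fov': 42.764168492762394, 'cx': 266.85812331344147, 'cy': 194.70131488748905, 'k1': -0.15824582914996302, 'R': array([[-2.97230003e-02, -9.99558174e-01, -3.19882540e-05],
       [-9.90215442e-01,  2.94495488e-02, -1.36404185e-01],
       [ 1.36344860e-01, -4.02266636e-03, -9.90653268e-01]]), 't': array([-0.01583096,  0.59225948,  1.44718051])}
{'clock': 0.1, 'joints': array([ 1.0109111 ,  0.4777592 ,  0.02237547,  1.55634559, -0.0115223 ,
        1.1093218 , -0.08310584]), 'qvel': array([-0.00074108, -0.00254967, -0.00100721, -0.00189348,  0.0004373 ,
       -0.00048845, -0.00110404]), 'tau': array([ 4.57288435e-03, -5.97757065e+01,  1.61362141e+00, -2.81950897e+01,
        1.28423574e-02,  5.04759126e-03, -3.10243308e-05]), 'tcp_pos': array([ 0.29448913, -0.60690886,  0.30299843]), 'orientation': array([-3.06019834e+00, -7.03239251e-01,  7.82922558e-04]), 'contact_force': array([-0.00437015,  0.09770004, -0.37543043]), 'moment': array([ 0.00102132, -0.01639525, -0.00858859]), 'grip_width': 0.08531950040734244}
```

View pics/scene0.png

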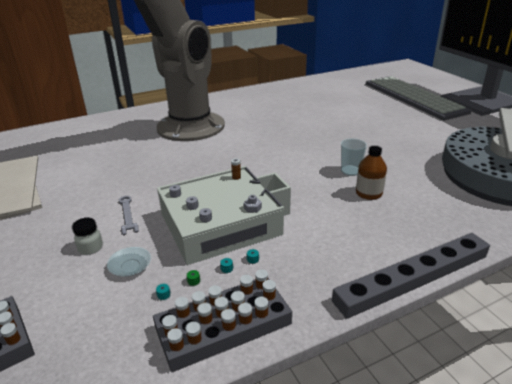

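View pics/top0.png

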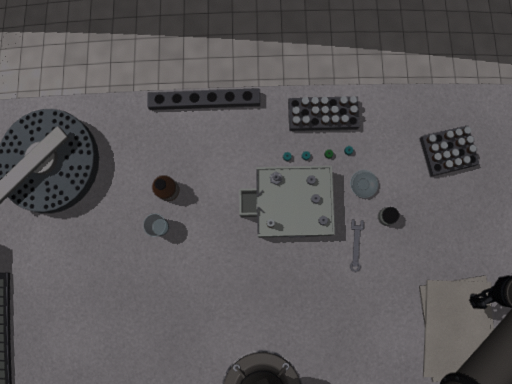

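The top view shows the tray around (295,202) with the slot at its left, (250,203). Three steel nuts sit on the deck at about (312,180), (316,199) and (323,221). The union is at (277,178) and the vial at (271,223). The green and turquoise look-alikes are on the bench at (287–349,150–157). Next I'll run the networks and enlarge the view.

```bash
python3 - <<'E'
from h import *
out={}
for n in("top","scene"):
    p=np.load(f"{n}0.npz")["p"];c=r.get_calibration(n)
    for l in ("nut_a_c","vial","union","tray"):
        for m in r.masks_of(l,n):
            k=m["pixels"]; 
            zz={"nut_a_c":.09,"vial":.118,"union":.1,"tray":.07}[l]
            ys,xs=np.nonzero(k)
            print(n,l,round(m["p"],2),np.round(m["at"],1),k.sum(),np.round(world(c,[[xs.mean(),ys.mean()]],z=zz),4))
            if l=="tray": np.save(f"tray_{n}.npy",k)
    a=p[150:250,225:350] if n=="top" else p[150:260,150:300]
    cv2.imwrite(f"pics/{n}0z.png",cv2.resize(a[:,:,::-1],None,fx=5,fy=5,interpolation=cv2.INTER_CUBIC))
print(r.get_obs()["clock"])
E
```

```text
top nut_a_c 0.63 [289.5 203.2] 5553 [[ 0.5627 -0.1001  0.09  ]]
top nut_a_c 0.38 [324.7 219.1] 64 [[ 0.5061 -0.1945  0.09  ]]
top vial 0.37 [270.9 223. ] 53 [[ 0.4995 -0.0397  0.118 ]]
top tray 0.89 [290.3 202.9] 5580 [[ 0.5652 -0.1018  0.07  ]]
scene nut_a_c 0.69 [175.2 190.8] 126 [[ 0.5191 -0.1981  0.09  ]]
scene nut_a_c 0.19 [192.6 204.7] 161 [[ 0.5819 -0.1776  0.09  ]]
scene vial 0.67 [234.7 167.7] 196 [[ 0.5361 -0.0554  0.118 ]]
scene union 0.76 [254.5 200.5] 250 [[ 0.6611 -0.0718  0.1   ]]
scene tray 0.87 [222.  210.4] 8630 [[ 0.623  -0.1204  0.07  ]]
scene tray 0.23 [205.6 216.5] 165 [[ 0.6137 -0.161   0.07  ]]
0.5
```

```bash
sleep 1
```

```text
(no output)
```

View pics/top0z.png

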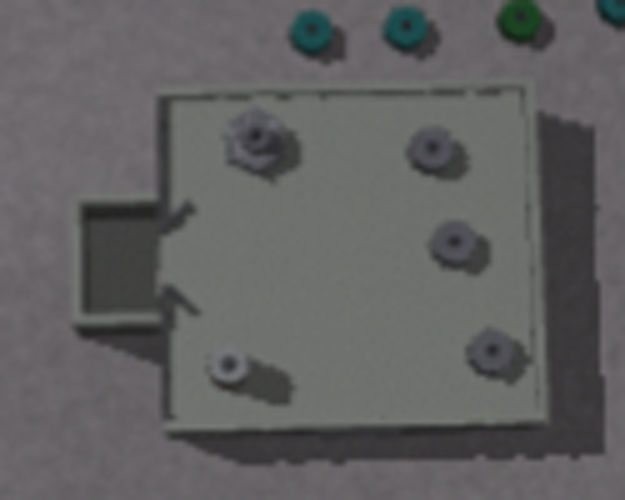

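View pics/scene0z.png

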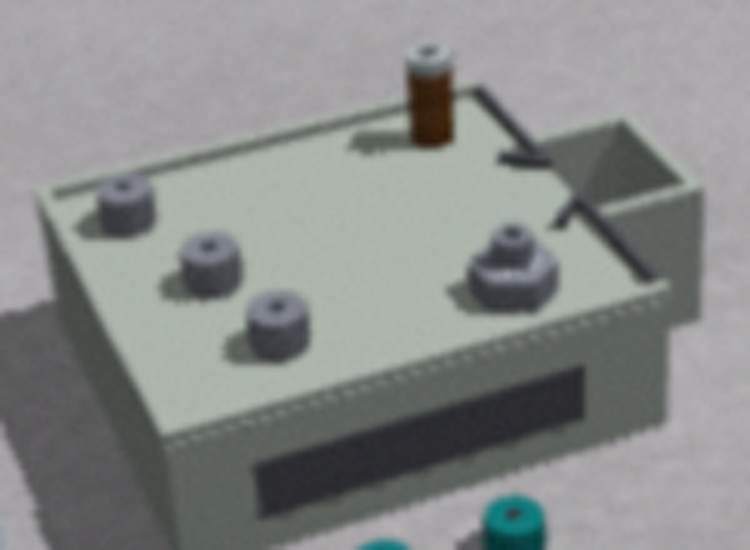

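```bash
cat > fit.py <<'E'
from h import *
from scipy.optimize import least_squares
cal={n:r.get_calibration(n) for n in("top","scene")}
M={"top":((225,150),[((160,95),(103,97)),((530,85),(103,-130)),((547,422),(-103,-130)),((168,432),(-103,97)),((78,200),(39,149)),((75,327),(-39,149))]),
"scene":((150,150),[((40,192),(-103,-130)),((165,437),(103,-130)),((668,287),(103,97)),((480,88),(-103,97)),((625,122),(-39,149)),((702,188),(39,149))])}
def T(q,xy,z): 
    c,s=np.cos(q[2]),np.sin(q[2]); xy=np.atleast_2d(xy)/1000
    return np.c_[xy@np.array([[c,-s],[s,c]]).T+q[:2],np.full(len(xy),z)]
def res(q,ns=("top","scene")):
    o=[]
    for n in ns:
        off,l=M[n]; uv=np.array([a[0] for a in l])/5+off
        o.append((proj(cal[n],T(q,[a[1] for a in l],.076))-uv).ravel())
    return np.concatenate(o)
E
python3 - <<'E'
from fit import *
for ns in(("top",),("scene",),("top","scene")):
    s=least_squares(res,[.56,-.12,0],args=(ns,),loss="soft_l1");print(ns,s.x,np.round(s.fun.reshape(-1,2),1).tolist())
q=s.x;np.save("tray.npy",q)
P={"top":np.array([[256,136],[229,366],[432,150],[454,242],[492,351]])/5+[225,150],
"scene":np.array([[512,234],[428,52],[278,307],[209,246],[124,187]])/5+150}
for n in P:
    for nm,uv,z in zip(("union","vial","A","B","C"),P[n],(.1,.118,.09,.09,.09)):
        w=world(cal[n],[uv],z=z)[0]; c,s_=np.cos(q[2]),np.sin(q[2])
        print(n,nm,np.round(w,4),"tray",np.round(np.array([[c,s_],[-s_,c]])@(w[:2]-q[:2])*1000,1))
d=np.load("top0.npz")["d"];
for uv in P["top"]:
    u=np.round(uv).astype(int); print(np.round(world(cal["top"],[uv],depth=d[u[1],u[0]]),4))
E
```

```text
('top',) [ 0.56448095 -0.10155783 -0.0048007 ] [[-0.4, -1.0], [1.4, -0.8], [1.0, 0.7], [-0.4, 0.7], [-1.1, -0.4], [0.0, 0.4]]
('scene',) [ 0.57139847 -0.09873399 -0.00869426] [[-1.3, -0.4], [-0.5, 0.5], [0.9, 0.5], [-0.5, -1.6], [0.6, -1.8], [0.7, 0.2]]
('top', 'scene') [ 0.56770499 -0.09906186 -0.00489672] [[-1.3, -2.0], [0.5, -1.8], [0.1, -0.4], [-1.3, -0.3], [-1.9, -1.4], [-0.9, -0.6], [-1.9, -1.0], [-1.0, -0.4], [-0.0, -0.5], [-1.5, -2.3], [-0.4, -2.5], [-0.2, -0.7]]
top union [ 0.6342 -0.0621  0.1   ] tray [66.3 37.3]
top vial [ 0.4985 -0.0419  0.118 ] tray [-69.5  56.8]
top A [ 0.6246 -0.1658  0.09  ] tray [ 57.2 -66.5]
top B [ 0.5695 -0.1764  0.09  ] tray [  2.2 -77.4]
top C [ 0.5047 -0.196   0.09  ] tray [-62.5 -97.2]
scene union [ 0.6376 -0.0602  0.1   ] tray [69.7 39.2]
scene vial [ 0.5026 -0.0401  0.118 ] tray [-65.4  58.7]
scene A [ 0.6286 -0.1638  0.09  ] tray [ 61.2 -64.4]
scene B [ 0.5715 -0.1749  0.09  ] tray [  4.2 -75.8]
scene C [ 0.5072 -0.1941  0.09  ] tray [-60.  -95.3]
[[ 0.6345 -0.0621  0.0984]]
[[ 0.4986 -0.0419  0.1169]]
[[ 0.6242 -0.1656  0.0923]]
[[ 0.5691 -0.1761  0.0931]]
[[ 0.5051 -0.1966  0.0849]]
```

```bash
python3 - <<'E'
from fit import *
def draw(n,q,off,w,h,f):
    p=np.load(f"{n}0.npz")["p"]; a=p[off[1]:off[1]+h,off[0]:off[0]+w,::-1]
    a=cv2.resize(a,None,fx=f,fy=f,interpolation=cv2.INTER_CUBIC); a=cv2.convertScaleAbs(a,alpha=2.2 if n=="top" else 1.3,beta=-60 if n=="top" else -40)
    def ln(xy,z,col):
        u=((proj(cal[n],T(q,xy,z))-off+.5)*f-.5).astype(int); cv2.polylines(a,[u.reshape(-1,1,2)],False,col,1)
    ln([(-97,-124),(97,-124),(97,93),(-97,93),(-97,-124)],.07,(0,0,255))
    ln([(-103,-130),(103,-130),(103,97),(-103,97),(-103,-130)],.076,(0,255,0))
    ln([(-33,97),(-33,143),(33,143),(33,97)],.076,(255,0,0)); ln([(-39,97),(-39,149),(39,149),(39,97)],.076,(0,255,0))
    for s in(1,-1): ln([(s*16,97),(s*16,93),(s*34,77)],.076,(0,255,255))
    cv2.imwrite(f"pics/{n}_ov.png",a)
draw("top",[.5645,-.1016,-.0048],(232,155),112,88,7)
draw("scene",[.569,-.099,-.0065],(155,160),140,95,5)
E
```

```text
(no output)
```

View pics/top_ov.png

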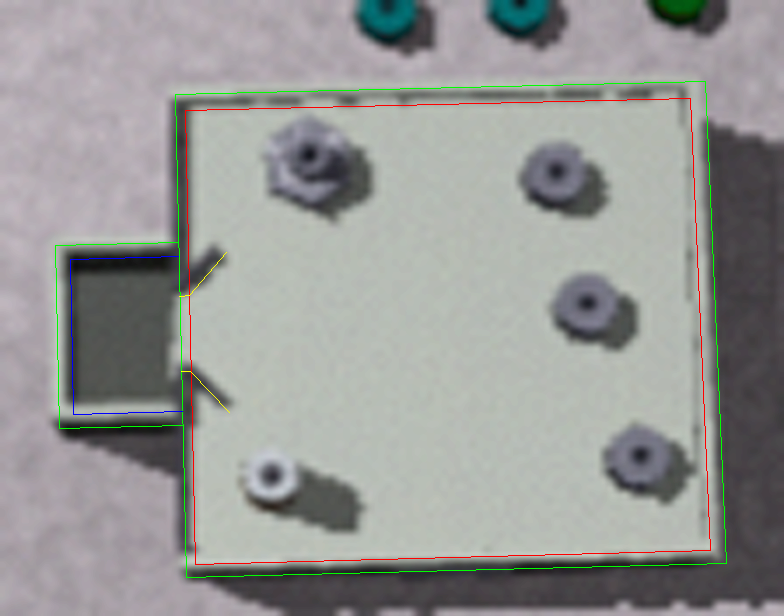

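View pics/scene_ov.png

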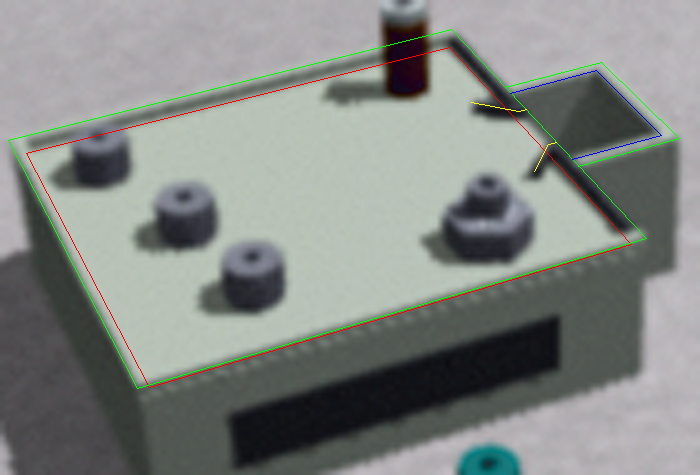

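```bash
python3 -m handwheel '[[[0.023,0.033,0,0,0,0.111,0.02],[0.023,0.033,0,0,0,0.111,0.02],[0.023,0.033,0,0,0,0.111,0.02],[0.023,0.033,0,0,0,0.111,0.02],[0.023,0.033,0,0,0,0.111,0.02],[0.023,0.033,0,0,0,0.111,0.02],[0.023,0.033,0,0,0,0.111,0.02],[0.023,0.033,0,0,0,0.111,0.02],[0.023,0.033,0,0,0,0.111,0.02],[0.023,0.033,0,0,0,0.111,0.02]]]' 20
cat > st.py <<'E'
from h import *
from scipy.spatial.transform import Rotation as Ro
o=r.get_obs();m=Ro.from_rotvec(o["orientation"]).as_matrix()
print(o["clock"],np.round(o["tcp_pos"],4),"yaw of tool y",np.degrees(np.arctan2(m[1,1],m[0,1])).round(2),"z",np.round(m[:,2],3),np.round(o["contact_force"],1),round(o["grip_width"],4),np.round(o["joints"],2))
E
python3 st.py
```

```text
clock: 1.33
tcp_pos: [0.5255, -0.2756, 0.3043]
orientation: [2.225, 2.217, 0.0]
contact_force: [0.9, -0.6, 0.6]
grip_width: 0.0201
1.3333 [ 0.5255 -0.2756  0.3043] yaw of tool y -0.22 z [ 0.001 -0.    -1.   ] [ 0.9 -0.6  0.6] 0.0201 [ 0.64  0.37 -0.34  1.74  0.14  1.06  0.26]
```

```bash
python3 -m handwheel '[[[0.015,0.021,-0.03,0,0,0,0.02],[0.015,0.021,-0.03,0,0,0,0.02],[0.015,0.021,-0.03,0,0,0,0.02],[0,0,-0.02,0,0,0,0.02],[0,0,0,0,0,0,0.02],[0,0,0,0,0,0,0.02]]]'
python3 st.py; python3 - <<'E'
from h import *
for n in("scene","top"):
    p,d=r.grab_frame(n); np.savez(f"{n}1.npz",p=p,d=d)
    a=p[155:243,232:344] if n=="top" else p[130:250,150:300]
    cv2.imwrite(f"pics/{n}1.png",cv2.convertScaleAbs(cv2.resize(a[:,:,::-1],None,fx=5,fy=5,interpolation=cv2.INTER_CUBIC),alpha=1.6,beta=-20))
E
```

```text
clock: 1.83
tcp_pos: [0.5691, -0.2146, 0.1933]
orientation: [-2.23, -2.21, 0.002]
contact_force: [-0.6, 0.2, 0.7]
grip_width: 0.0198
1.8333 [ 0.5691 -0.2146  0.1933] yaw of tool y -0.52 z [-0.002  0.    -1.   ] [-0.6  0.2  0.7] 0.0198 [ 0.51  0.51 -0.33  1.8   0.21  0.87  0.07]
```

View pics/scene1.png

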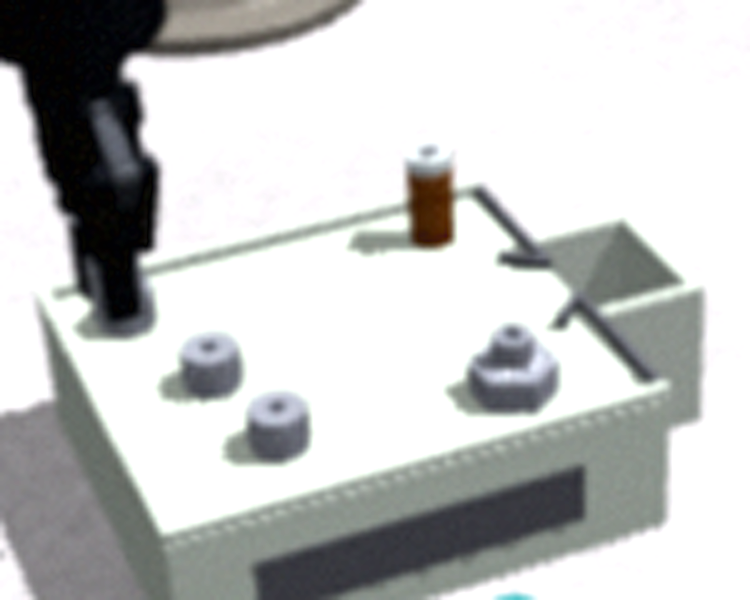

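View pics/top1.png

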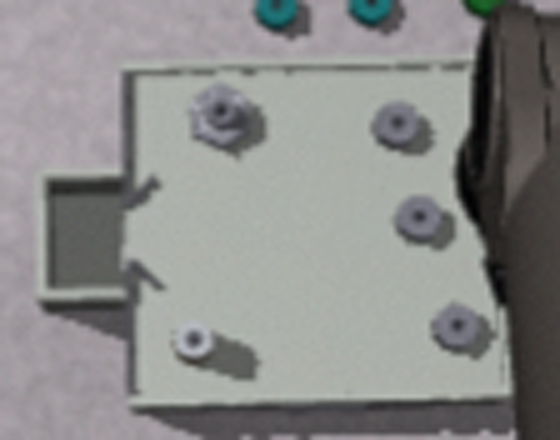

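```bash
python3 -m handwheel '[[[0.0015,0,-0.02,0,0,0.004,0.02],[0,0,-0.018,0,0,0,0.02],[0,0,-0.004,0,0,0,0.02],[0,0.004,0,0,0,0,0.02],[0,0.004,0,0,0,0,0.02],[0,0.004,0,0,0,0,0.02],[0,0.004,0,0,0,0,0.02],[0,0.004,0,0,0,0,0.02],[0,0.004,0,0,0,0,0.02],[0,0.004,0,0,0,0,0.02]]]'
python3 st.py; cat > look.py <<'E'
import sys
from h import *
i=sys.argv[1]
for n in("scene","top"):
    p,d=r.grab_frame(n); np.savez(f"{n}{i}.npz",p=p,d=d)
    a=p[155:243,232:344] if n=="top" else p[130:250,150:300]
    a=cv2.convertScaleAbs(cv2.resize(a[:,:,::-1],None,fx=5,fy=5,interpolation=cv2.INTER_CUBIC),alpha=1.6 if n=="top" else 1.2,beta=-20)
    if n=="top": t=a
    else: s=a
c=np.zeros((600,750,3),np.uint8)
cv2.imwrite(f"pics/s{i}.png",s);cv2.imwrite(f"pics/t{i}.png",t)
E
python3 look.py 2
```

```text
clock: 2.77
tcp_pos: [0.5714, -0.186, 0.1524]
orientation: [2.226, 2.215, 0.0]
contact_force: [0.4, -0.5, 0.3]
grip_width: 0.0201
2.7667 [ 0.5714 -0.186   0.1524] yaw of tool y -0.28 z [ 0.001 -0.    -1.   ] [ 0.4 -0.5  0.3] 0.0201 [ 0.45  0.56 -0.32  1.84  0.24  0.78  0.  ]
```

View pics/s2.png

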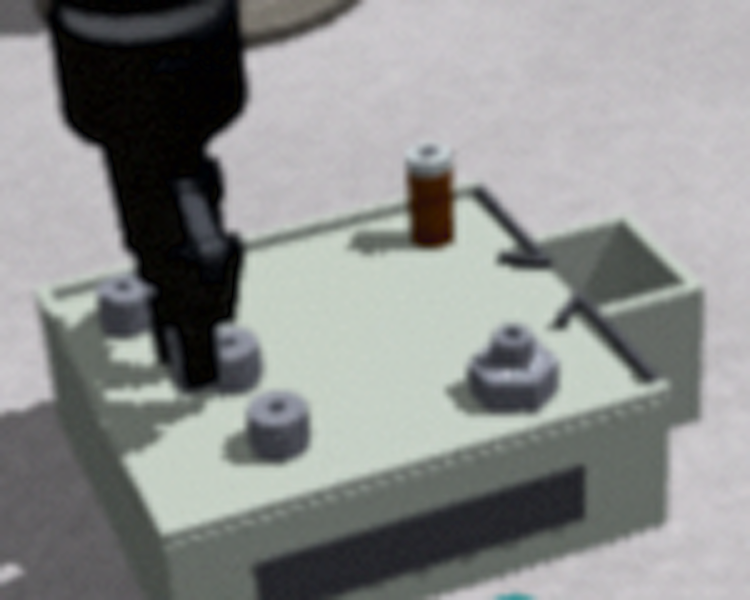

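View pics/t2.png

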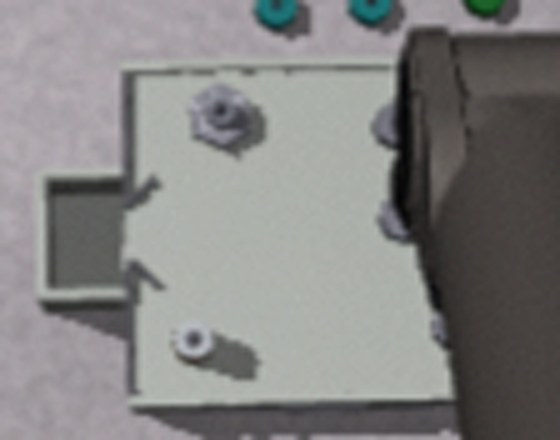

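```bash
python3 -m handwheel '[[[0,0.007,0,0,0,0,0.02],[-0.0005,0.01,0,0,0,0,0.02],[-0.0005,0.01,0,0,0,0,0.02],[-0.0005,0.01,0,0,0,0,0.02],[-0.0005,0.01,0,0,0,0,0.02],[-0.0005,0.01,0,0,0,0,0.02],[-0.0005,0.01,0,0,0,0,0.02],[-0.0005,0.01,0,0,0,0,0.02],[0,0.01,0,0,0,0,0.02],[0,0.006,0,0,0,0,0.02]]]'
python3 -m handwheel '[[[0,0,0,0,0,0,0.02]]]'
python3 -m handwheel '[[[0,-0.01,0,0,0,0,0.02],[0,-0.03,0,0,0,0,0.02],[0,0,0,0,0,0,0.02]]]'
python3 st.py;python3 look.py 3
```

```text
clock: 3.7
tcp_pos: [0.5677, -0.0914, 0.1519]
orientation: [-2.225, -2.217, -0.001]
contact_force: [-0.1, 0.4, 1.0]
grip_width: 0.0201
clock: 3.78
tcp_pos: [0.5678, -0.091, 0.152]
orientation: [-2.224, -2.218, -0.001]
contact_force: [-0.6, 0.3, 0.0]
grip_width: 0.02
clock: 4.03
tcp_pos: [0.5671, -0.1409, 0.1517]
orientation: [2.233, 2.206, -0.005]
contact_force: [-0.1, -1.8, -0.1]
grip_width: 0.0201
4.0333 [ 0.5671 -0.1409  0.1517] yaw of tool y -0.69 z [-0.001 -0.004 -1.   ] [-0.1 -1.8 -0.1] 0.0201 [ 0.38  0.54 -0.32  1.88  0.24  0.76 -0.09]
```

View pics/s3.png

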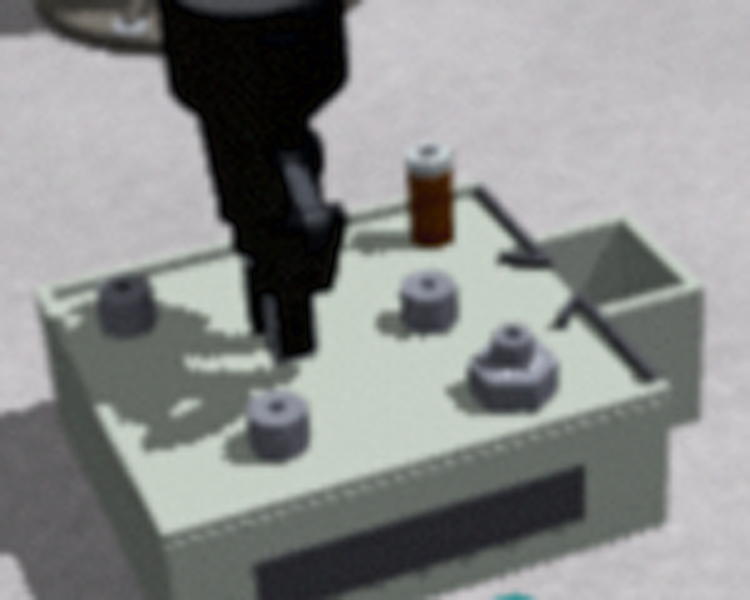

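View pics/t3.png

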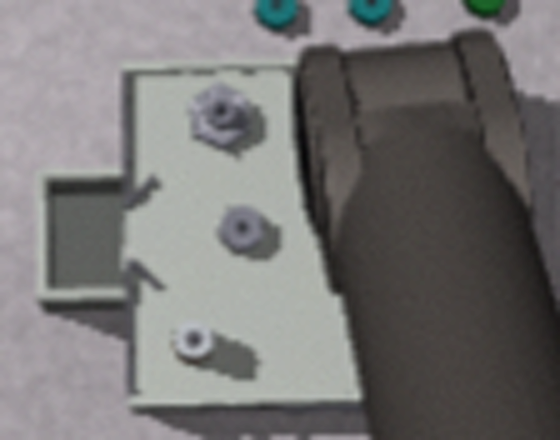

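```bash
python3 - <<'E'
from h import *
for n,uv in(("top",[232+241.5/5,155+228/5]),("scene",[150+430/5,130+284/5])):
    print(n,world(r.get_calibration(n),[uv],z=.09))
c=r.get_calibration("top")
f=6;p=np.load("top3.npz")["p"][175:230,235:300,::-1]
cv2.imwrite("pics/g3.png",cv2.convertScaleAbs(cv2.resize(p,None,fx=11,fy=10,interpolation=cv2.INTER_CUBIC),alpha=1.8,beta=-50))
p=np.load("scene3.npz")["p"][160:210,220:300,::-1]
cv2.imwrite("pics/gs3.png",cv2.convertScaleAbs(cv2.resize(p,None,fx=10,fy=10,interpolation=cv2.INTER_CUBIC),alpha=1.2,beta=-20))
E
```

```text
top [[ 0.56613079 -0.07204726  0.09      ]]
scene [[ 0.56962    -0.06942749  0.09      ]]
```

View pics/g3.png

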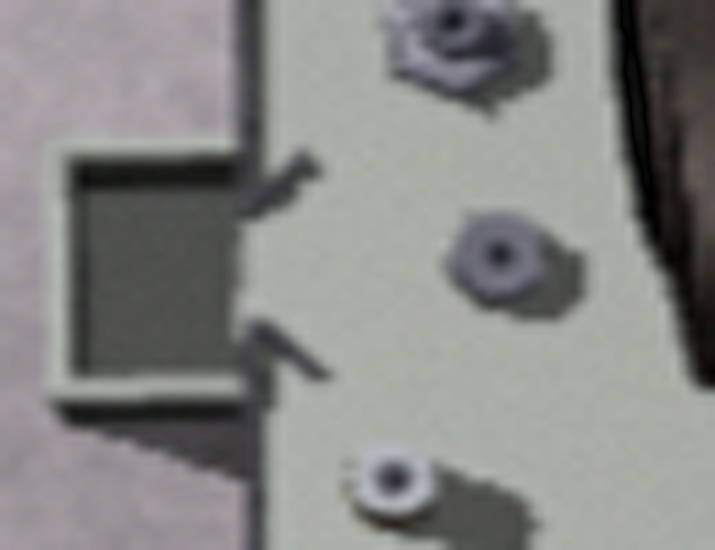

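View pics/gs3.png

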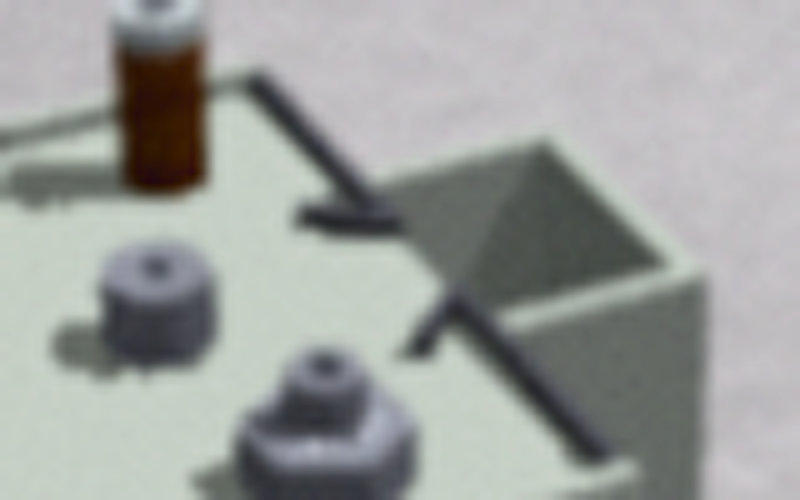

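```bash
python3 - <<'E'
from h import *
c=r.get_calibration("top")
def W(x,y,z=.076): return np.round(world(c,[[235+(x+.5)/11-.5,175+(y+.5)/10-.5]],z=z)[0],4)
print("wing tips",W(312,163),W(322,375),"gate",W(252,212),W(252,325),"well in",W(150,160),W(150,385),"nut",W(498,253,.09))
c=r.get_calibration("scene")
def W(x,y,z=.076): return np.round(world(c,[[220+(x+.5)/10-.5,160+(y+.5)/10-.5]],z=z)[0],4)
print("wing tips",W(305,213),W(415,350),"gate",W(395,222),W(458,290),"fence ends",W(255,75),W(605,455),"nut",W(157,266,.09))
E
```

```text
wing tips [ 0.5985 -0.0219  0.076 ] [ 0.5353 -0.0228  0.076 ] gate [ 0.5843 -0.0054  0.076 ] [ 0.5507 -0.0045  0.076 ] well in [0.6007 0.0217 0.076 ] [0.5337 0.0234 0.076 ] nut [ 0.5684 -0.0707  0.09  ]
wing tips [ 0.5399 -0.021   0.076 ] [ 0.6052 -0.0241  0.076 ] gate [ 0.5535 -0.0039  0.076 ] [ 0.5872 -0.0042  0.076 ] fence ends [ 0.4738 -0.0041  0.076 ] [ 0.6616 -0.006   0.076 ] nut [ 0.5663 -0.0698  0.09  ]
```

```bash
python3 st.py; python3 -m handwheel '[[[0,0,0,0,0,0,0.02]]]'; python3 st.py
```

```text
4.1333 [ 0.5673 -0.1368  0.1517] yaw of tool y -0.57 z [-0.    -0.001 -1.   ] [-0.4  0.6  0.3] 0.0198 [ 0.38  0.53 -0.32  1.88  0.24  0.76 -0.09]
clock: 4.22
tcp_pos: [0.5675, -0.1343, 0.1518]
orientation: [-2.229, -2.214, 0.0]
contact_force: [0.9, 1.1, -1.3]
grip_width: 0.0203
4.2167 [ 0.5675 -0.1343  0.1518] yaw of tool y -0.39 z [-0. -0. -1.] [ 0.9  1.1 -1.3] 0.0203 [ 0.38  0.53 -0.33  1.88  0.24  0.76 -0.09]
```

```bash
python3 -m handwheel '[[[0,0.006,0,0,0,0,0.02],[0,0.01,0,0,0,0,0.02],[0,0.01,0,0,0,0,0.02],[0,0.006,0,0,0,0,0.02],[0,0.005,0,0,0,0,0.02],[0,0.005,0,0,0,0,0.02],[0,0.005,0,0,0,0,0.02],[0,0.006,0,0,0,0,0.02],[0,0.006,0,0,0,0,0.02],[0,0.006,0,0,0,0,0.02]]]'
python3 st.py;python3 look.py 4
```

```text
clock: 5.05
tcp_pos: [0.5677, -0.0679, 0.1519]
orientation: [2.227, 2.215, -0.0]
contact_force: [0.3, -0.7, 1.0]
grip_width: 0.0201
5.05 [ 0.5677 -0.0679  0.1519] yaw of tool y -0.31 z [ 0. -0. -1.] [ 0.3 -0.7  1. ] 0.0201 [ 0.27  0.52 -0.34  1.91  0.24  0.75 -0.21]
```

View pics/s4.png

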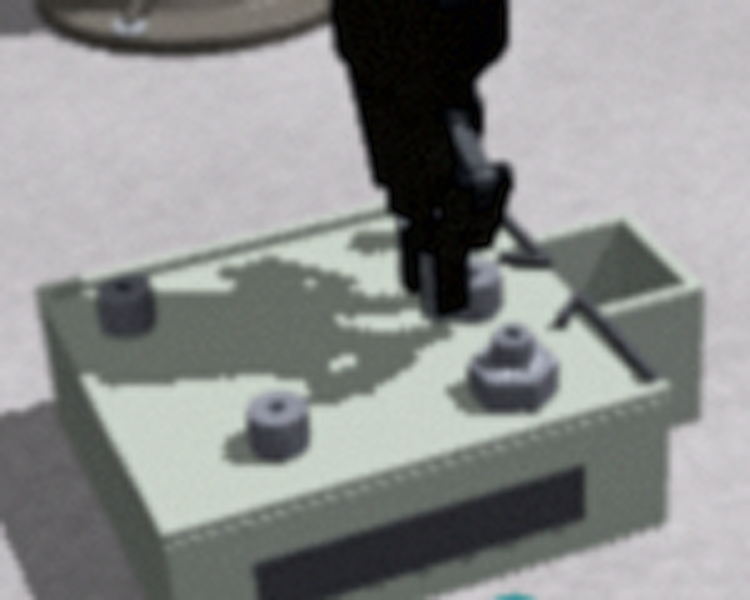

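View pics/t4.png

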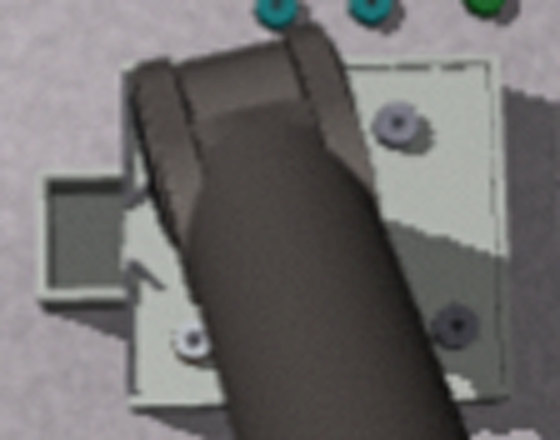

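```bash
python3 -m handwheel '[[[0,0.005,0,0,0,0,0.02],[0,0.005,0,0,0,0,0.02],[0,0.005,0,0,0,0,0.02],[0,0.004,0,0,0,0,0.02],[0,0.004,0,0,0,0,0.02],[0,0.004,0,0,0,0,0.02]]]'; python3 st.py
```

```text
clock: 5.65
tcp_pos: [0.5677, -0.0408, 0.1519]
orientation: [-2.227, -2.216, 0.0]
contact_force: [0.2, -0.4, -0.1]
grip_width: 0.0203
5.65 [ 0.5677 -0.0408  0.1519] yaw of tool y -0.28 z [-0.  0. -1.] [ 0.2 -0.4 -0.1] 0.0203 [ 0.23  0.52 -0.34  1.92  0.24  0.75 -0.26]
```

```bash
python3 look.py 5
```

```text
(no output)
```

View pics/s5.png

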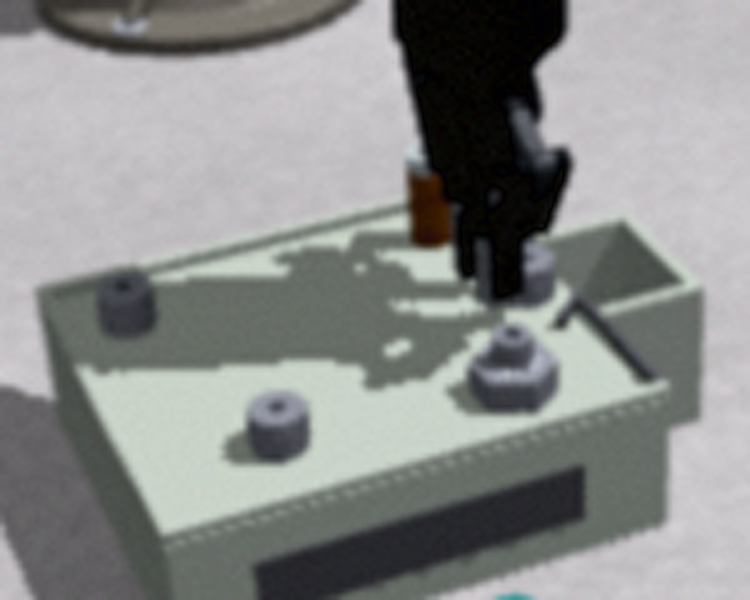

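View pics/t5.png

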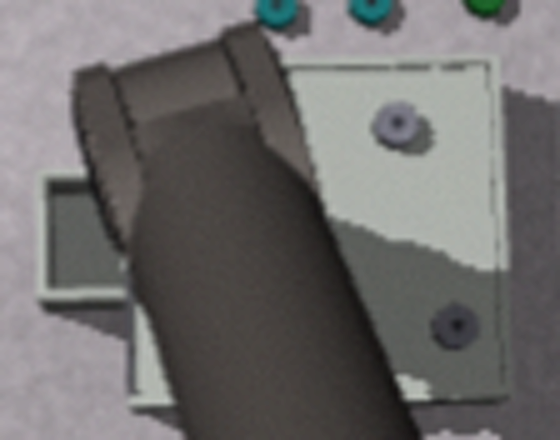

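```bash
python3 -m handwheel '[[[0,0.003,0,0,0,0,0.02],[0,0.003,0,0,0,0,0.02],[0,0.003,0,0,0,0,0.02],[0,0.003,0,0,0,0,0.02]]]'; python3 look.py 6
```

```text
clock: 6.08
tcp_pos: [0.5677, -0.0291, 0.1519]
orientation: [2.227, 2.216, 0.0]
contact_force: [-0.9, -0.4, 0.0]
grip_width: 0.0202
```

View pics/s6.png

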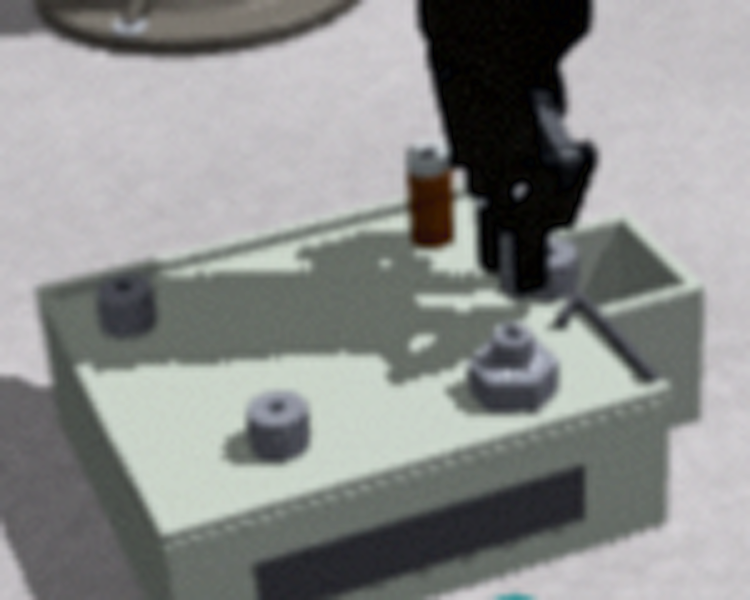

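```bash
python3 -m handwheel '[[[0,0.003,0,0,0,0,0.02],[0,0.003,0,0,0,0,0.02],[0,0.003,0,0,0,0,0.02],[0,0.003,0,0,0,0,0.02],[0,0.004,0,0,0,0,0.02],[0,0.004,0,0,0,0,0.02],[0,0.004,0,0,0,0,0.02],[0,0,0,0,0,0,0.02]]]'; python3 look.py 7
```

```text
clock: 6.85
tcp_pos: [0.5676, -0.0038, 0.1519]
orientation: [-2.225, -2.217, -0.001]
contact_force: [-0.2, 0.3, 0.1]
grip_width: 0.0201
```

View pics/s7.png

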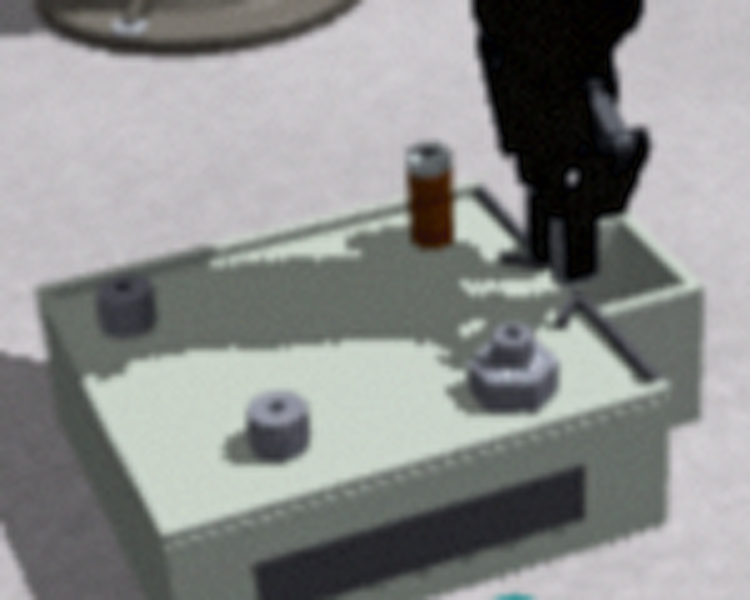

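```bash
python3 -m handwheel '[[[0,0,0.02,0,0,0,0.02],[0,-0.005,0.025,0,0,0,0.02],[0.007,-0.02,0.01,0,0,0,0.02],[0.01,-0.03,0,0,0,0,0.02],[0.01,-0.033,0,0,0,0,0.02],[0.01,-0.033,0,0,0,0,0.02],[0.01,-0.033,0,0,0,0,0.02],[0.007,-0.024,0,0,0,0,0.02],[0.005,-0.01,0,0,0,0,0.02],[0,-0.005,0,0,0,0,0.02]]]'
python3 -m handwheel '[[[0,0,0,0,0,0,0.02],[0,0,-0.015,0,0,0,0.02]]]';python3 st.py; python3 look.py 8
```

```text
clock: 7.78
tcp_pos: [0.6269, -0.2008, 0.2066]
orientation: [2.23, 2.212, -0.001]
contact_force: [-1.1, 0.5, -0.1]
grip_width: 0.0201
clock: 7.95
tcp_pos: [0.6282, -0.1966, 0.1944]
orientation: [2.223, 2.215, 0.005]
contact_force: [0.0, -0.2, 0.1]
grip_width: 0.0199
7.95 [ 0.6282 -0.1966  0.1944] yaw of tool y -0.2 z [ 0.005  0.    -1.   ] [ 0.  -0.2  0.1] 0.0199 [ 0.43  0.58 -0.31  1.68  0.21  0.91  0.03]
```

View pics/s8.png

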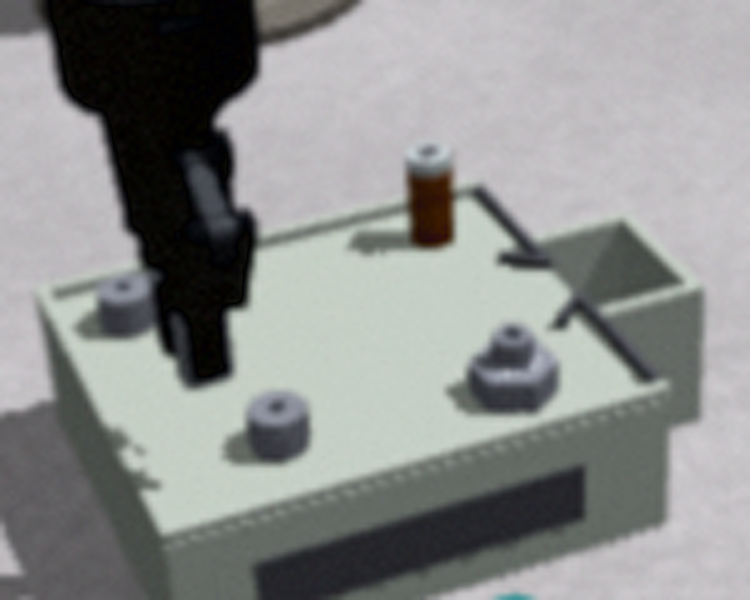

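View pics/t8.png

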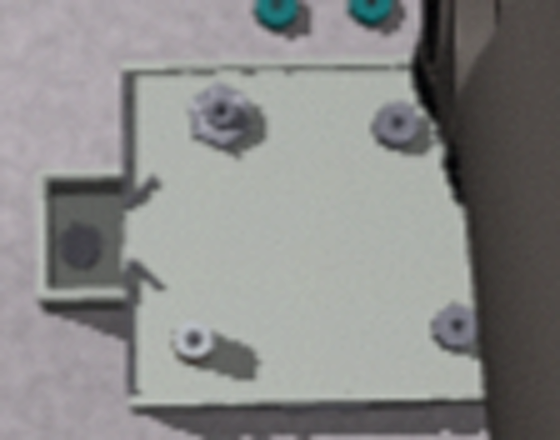

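```bash
python3 -m handwheel '[[[0,0,-0.02,0,0,0,0.02],[-0.001,0,-0.015,0,0,0,0.02],[0,0,-0.006,0,0,0,0.02],[0,0.003,0,0,0,0,0.02],[0,0.004,0,0,0,0,0.02],[0,0.004,0,0,0,0,0.02],[0,0.004,0,0,0,0,0.02],[0,0.004,0,0,0,0,0.02],[0,0.004,0,0,0,0,0.02],[0,0.004,0,0,0,0,0.02]]]'
python3 st.py; python3 look.py 9
```

```text
clock: 8.88
tcp_pos: [0.626, -0.1712, 0.1516]
orientation: [2.226, 2.215, 0.001]
contact_force: [0.1, -1.9, 1.3]
grip_width: 0.0197
8.8833 [ 0.626  -0.1712  0.1516] yaw of tool y -0.3 z [ 0.001 -0.001 -1.   ] [ 0.1 -1.9  1.3] 0.0197 [ 0.39  0.62 -0.3   1.72  0.23  0.83 -0.02]
```

View pics/s9.png

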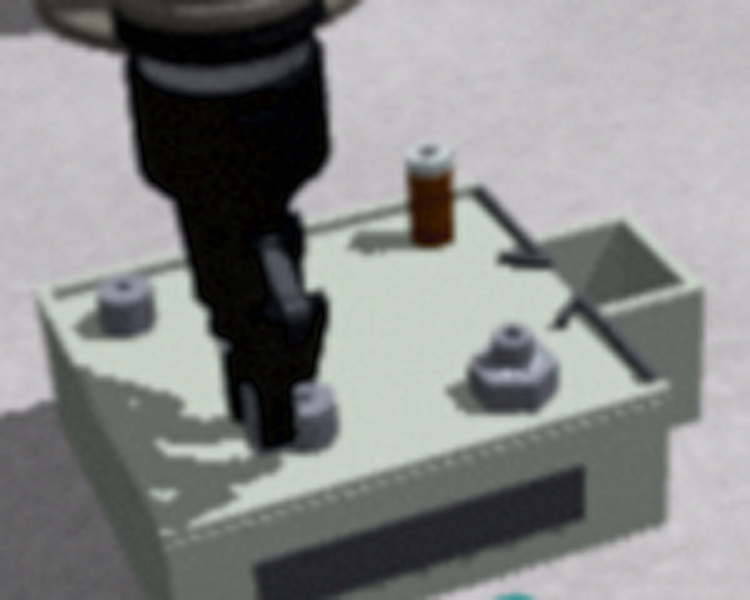

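```bash
python3 -m handwheel '[[[-0.003,0.006,0,0,0,0,0.02],[-0.005,0.009,0,0,0,0,0.02],[-0.006,0.01,0,0,0,0,0.02],[-0.006,0.01,0,0,0,0,0.02],[-0.006,0.01,0,0,0,0,0.02],[-0.006,0.01,0,0,0,0,0.02],[-0.006,0.01,0,0,0,0,0.02],[-0.006,0.01,0,0,0,0,0.02],[-0.006,0.01,0,0,0,0,0.02],[-0.004,0.008,0,0,0,0,0.02]]]'
python3 st.py; python3 look.py 10
```

```text
clock: 9.82
tcp_pos: [0.5707, -0.0769, 0.1509]
orientation: [-2.226, -2.216, 0.0]
contact_force: [0.4, -0.4, 0.5]
grip_width: 0.0201
9.8167 [ 0.5707 -0.0769  0.1509] yaw of tool y -0.24 z [-0.001  0.    -1.   ] [ 0.4 -0.4  0.5] 0.0201 [ 0.27  0.53 -0.32  1.9   0.23  0.75 -0.18]
```

View pics/s10.png

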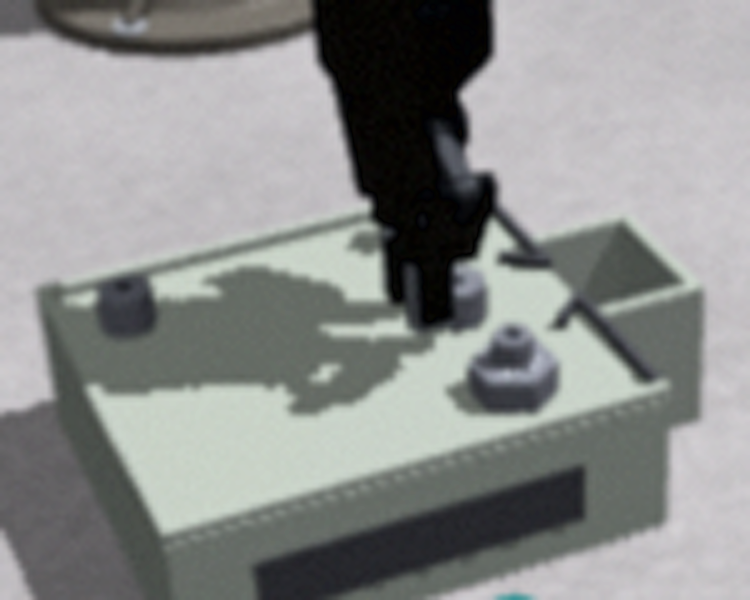

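```bash
python3 -m handwheel '[[[-0.001,0.005,0.0005,0,0,0,0.02],[-0.001,0.005,0.0005,0,0,0,0.02],[-0.001,0.005,0,0,0,0,0.02],[0,0.005,0,0,0,0,0.02],[0,0.005,0,0,0,0,0.02],[0,0.004,0,0,0,0,0.02],[0,0.003,0,0,0,0,0.02]]]'; python3 st.py
```

```text
clock: 10.5
tcp_pos: [0.5688, -0.0455, 0.1519]
orientation: [-2.226, -2.216, -0.0]
contact_force: [0.1, -1.0, 0.2]
grip_width: 0.02
10.5 [ 0.5688 -0.0455  0.1519] yaw of tool y -0.26 z [ 0.  0. -1.] [ 0.1 -1.   0.2] 0.02 [ 0.22  0.52 -0.32  1.91  0.23  0.75 -0.24]
```

```bash
python3 -m handwheel '[[[-0.0006,0.003,0,0,0,0,0.02],[-0.0005,0.003,0,0,0,0,0.02],[0,0.003,0,0,0,0,0.02],[0,0.003,0,0,0,0,0.02],[0,0.003,0,0,0,0,0.02]]]'; python3 st.py; python3 look.py 11
```

```text
clock: 10.92
tcp_pos: [0.5676, -0.0311, 0.1519]
orientation: [2.227, 2.216, -0.0]
contact_force: [-0.8, 0.9, 0.3]
grip_width: 0.02
10.9167 [ 0.5676 -0.0311  0.1519] yaw of tool y -0.29 z [-0. -0. -1.] [-0.8  0.9  0.3] 0.02 [ 0.2   0.51 -0.33  1.92  0.24  0.74 -0.27]
```

View pics/s11.png

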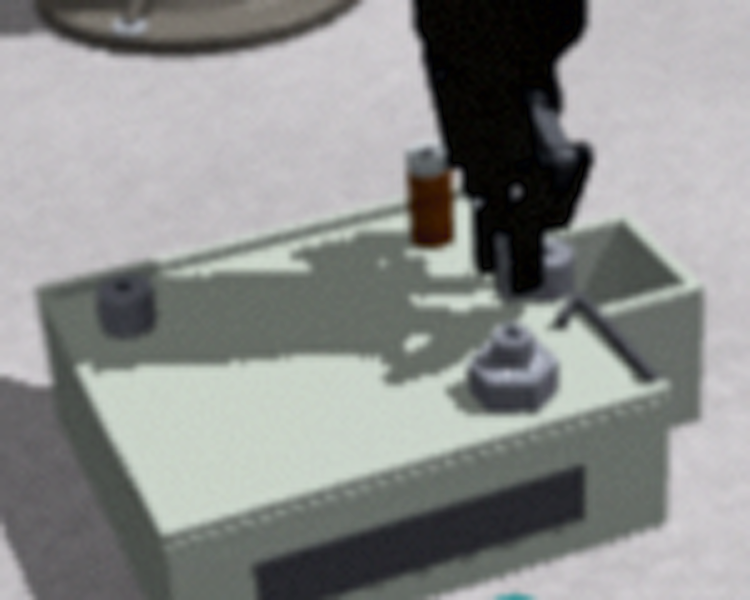

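Same picture as with the first nut at this point: the nut is seated between the fingertips and entering the gate, with no side force. I'll push it through.

```bash
python3 -m handwheel '[[[0,0.003,0,0,0,0,0.02],[0,0.003,0,0,0,0,0.02],[0,0.003,0,0,0,0,0.02],[0,0.003,0,0,0,0,0.02],[0,0.004,0,0,0,0,0.02],[0,0.004,0,0,0,0,0.02],[0,0.004,0,0,0,0,0.02],[0,0.003,0,0,0,0,0.02],[0,0,0,0,0,0,0.02]]]'; python3 st.py; python3 look.py 12
```

```text
clock: 11.77
tcp_pos: [0.5676, -0.0031, 0.1519]
orientation: [-2.225, -2.217, -0.001]
contact_force: [-0.8, 0.2, -0.1]
grip_width: 0.0204
11.7667 [ 0.5676 -0.0031  0.1519] yaw of tool y -0.21 z [ 0.     0.001 -1.   ] [-0.8  0.2 -0.1] 0.0204 [ 0.15  0.51 -0.33  1.92  0.24  0.74 -0.32]
```

View pics/s12.png

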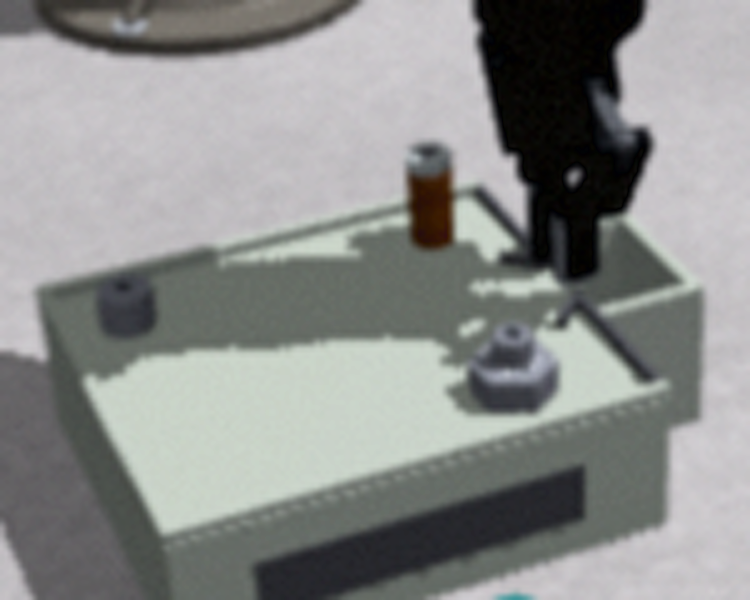

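```bash
python3 -m handwheel '[[[0,0,0.02,0,0,0,0.02],[0,-0.005,0.03,0,0,0,0.02],[0,-0.02,0.015,0,0,0,0.02],[-0.008,-0.033,0,0,0,0,0.02],[-0.012,-0.035,0,0,0,0,0.02],[-0.012,-0.035,0,0,0,0,0.02],[-0.012,-0.035,0,0,0,0,0.02],[-0.01,-0.033,0,0,0,0,0.02],[-0.006,-0.02,0,0,0,0,0.02],[-0.002,-0.01,0,0,0,0,0.02]]]'
python3 -m handwheel '[[[0,0,0,0,0,0,0.02],[0,0,-0.015,0,0,0,0.02],[0,0,-0.005,0,0,0,0.02]]]';python3 st.py; python3 look.py 13
```

```text
clock: 12.7
tcp_pos: [0.5036, -0.2346, 0.2168]
orientation: [2.233, 2.209, -0.003]
contact_force: [0.7, -0.1, -0.3]
grip_width: 0.0199
clock: 12.95
tcp_pos: [0.506, -0.2282, 0.1959]
orientation: [-2.224, -2.217, -0.001]
contact_force: [-0.9, 0.2, 0.1]
grip_width: 0.0199
12.95 [ 0.506  -0.2282  0.1959] yaw of tool y -0.17 z [-0.     0.001 -1.   ] [-0.9  0.2  0.1] 0.0199 [ 0.55  0.43 -0.3   1.93  0.17  0.81  0.16]
```

View pics/s13.png

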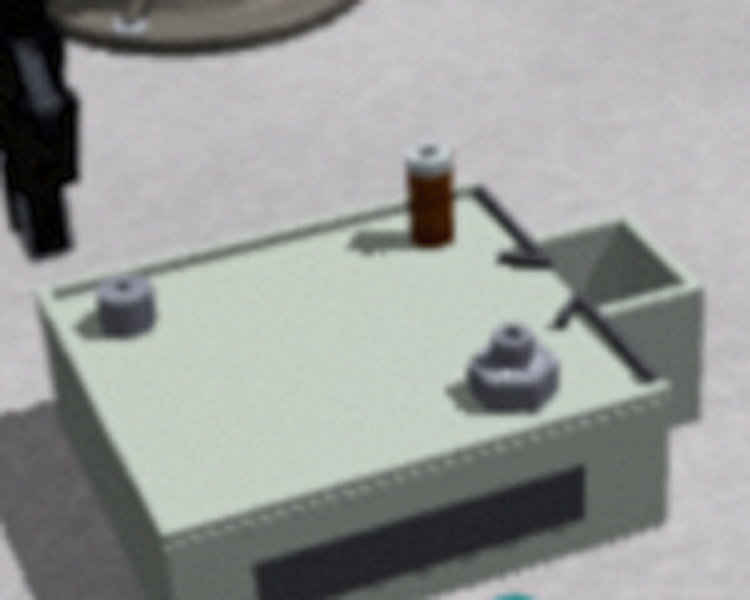

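View pics/t13.png

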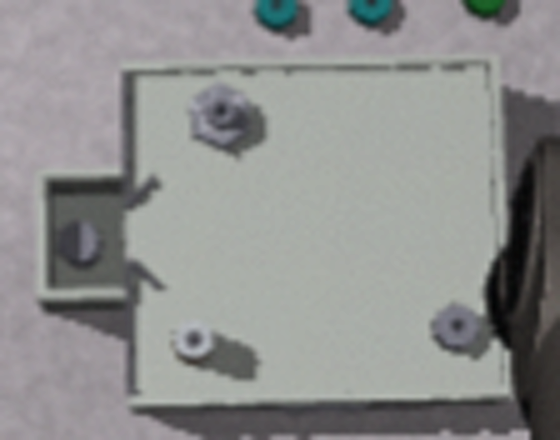

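```bash
python3 -m handwheel '[[[0,0,-0.02,0,0,0,0.02],[0,0,-0.016,0,0,0,0.02],[0,0,-0.007,0,0,0,0.02],[0,0.003,0,0,0,0,0.02],[0,0.004,0,0,0,0,0.02],[0,0.004,0,0,0,0,0.02],[0,0.004,0,0,0,0,0.02],[0,0.004,0,0,0,0,0.02],[0,0.004,0,0,0,0,0.02],[0,0.004,0,0,0,0,0.02]]]'
python3 st.py; python3 look.py 14
```

```text
clock: 13.88
tcp_pos: [0.5059, -0.2031, 0.1544]
orientation: [2.226, 2.215, 0.0]
contact_force: [0.0, -0.7, 0.4]
grip_width: 0.0199
13.8833 [ 0.5059 -0.2031  0.1544] yaw of tool y -0.29 z [ 0.001 -0.    -1.   ] [ 0.  -0.7  0.4] 0.0199 [ 0.49  0.47 -0.28  1.98  0.2   0.72  0.09]
```

View pics/s14.png

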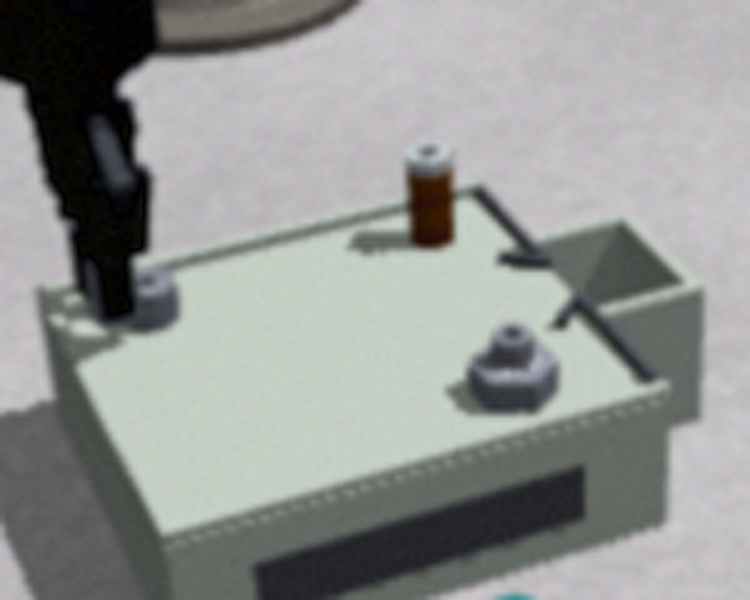

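```bash
python3 -m handwheel '[[[0.003,0.007,-0.001,0,0,0,0.02],[0.004,0.009,-0.001,0,0,0,0.02],[0.005,0.01,0,0,0,0,0.02],[0.005,0.01,0,0,0,0,0.02],[0.005,0.01,0,0,0,0,0.02],[0.005,0.01,0,0,0,0,0.02],[0.005,0.01,0,0,0,0,0.02],[0.005,0.01,0,0,0,0,0.02],[0.005,0.01,0,0,0,0,0.02],[0.005,0.01,0,0,0,0,0.02]]]'
python3 st.py; python3 look.py 15
```

```text
clock: 14.82
tcp_pos: [0.5531, -0.1061, 0.1519]
orientation: [-2.227, -2.216, -0.0]
contact_force: [-0.2, 0.8, -0.3]
grip_width: 0.0201
14.8167 [ 0.5531 -0.1061  0.1519] yaw of tool y -0.27 z [-0.  0. -1.] [-0.2  0.8 -0.3] 0.0201 [ 0.31  0.5  -0.29  1.93  0.21  0.73 -0.11]
```

View pics/s15.png

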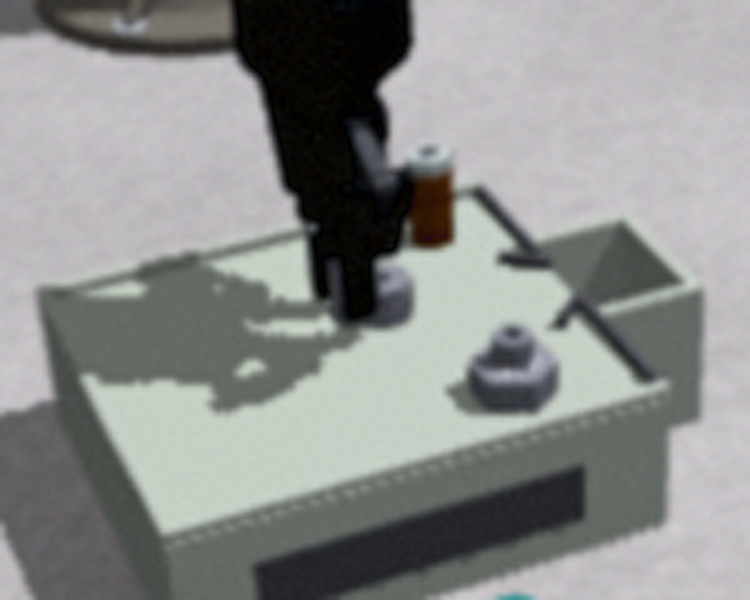

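```bash
python3 -m handwheel '[[[0.004,0.008,0,0,0,0,0.02],[0.004,0.008,0,0,0,0,0.02],[0.003,0.007,0,0,0,0,0.02],[0.002,0.006,0,0,0,0,0.02],[0.001,0.006,0,0,0,0,0.02],[0.0005,0.006,0,0,0,0,0.02],[0,0.006,0,0,0,0,0.02],[0,0.005,0,0,0,0,0.02],[0,0.004,0,0,0,0,0.02]]]'
python3 st.py
```

```text
clock: 15.67
tcp_pos: [0.5669, -0.0506, 0.1519]
orientation: [-2.226, -2.216, 0.0]
contact_force: [0.4, -1.0, 0.0]
grip_width: 0.0197
15.6667 [ 0.5669 -0.0506  0.1519] yaw of tool y -0.26 z [-0.  0. -1.] [ 0.4 -1.   0. ] 0.0197 [ 0.21  0.51 -0.3   1.92  0.21  0.74 -0.21]
```

```bash
python3 -m handwheel '[[[0.0005,0.004,0,0,0,0,0.02],[0.0003,0.004,0,0,0,0,0.02],[0,0.004,0,0,0,0,0.02],[0,0.003,0,0,0,0,0.02],[0,0.003,0,0,0,0,0.02],[0,0.002,0,0,0,0,0.02]]]'; python3 st.py; python3 look.py 16
```

```text
clock: 16.17
tcp_pos: [0.5679, -0.0309, 0.1519]
orientation: [-2.227, -2.216, -0.0]
contact_force: [0.0, 0.0, -0.4]
grip_width: 0.0199
16.1667 [ 0.5679 -0.0309  0.1519] yaw of tool y -0.28 z [ 0.  0. -1.] [ 0.   0.  -0.4] 0.0199 [ 0.18  0.51 -0.3   1.92  0.21  0.74 -0.25]
```

View pics/s16.png

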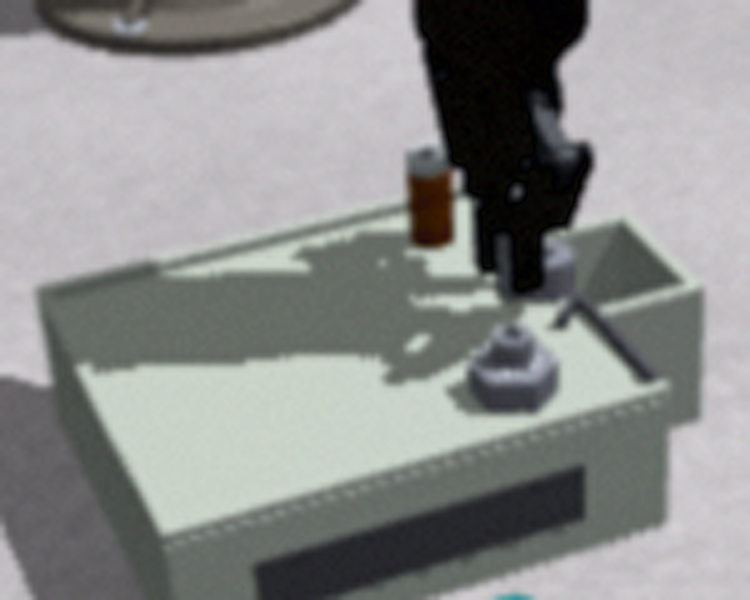

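```bash
python3 - <<'E'
from h import *
c=r.get_calibration("top");d=np.load("top13.npz")["d"]
for v in range(191,216,2): print([tuple(np.round(world(c,[[u,v]],depth=d[v,u])[0]*1000).astype(int)) for u in range(244,258,3)])
E
```

```text
[(np.int64(604), np.int64(35), np.int64(50)), (np.int64(603), np.int64(26), np.int64(55)), (np.int64(603), np.int64(17), np.int64(53)), (np.int64(602), np.int64(8), np.int64(55)), (np.int64(598), np.int64(-1), np.int64(77))]
[(np.int64(603), np.int64(37), np.int64(9)), (np.int64(603), np.int64(28), np.int64(11)), (np.int64(603), np.int64(19), np.int64(10)), (np.int64(602), np.int64(9), np.int64(13)), (np.int64(592), np.int64(-1), np.int64(79))]
[(np.int64(598), np.int64(38), np.int64(3)), (np.int64(597), np.int64(28), np.int64(4)), (np.int64(598), np.int64(19), np.int64(1)), (np.int64(597), np.int64(10), np.int64(4)), (np.int64(586), np.int64(-1), np.int64(78))]
[(np.int64(592), np.int64(38), np.int64(0)), (np.int64(591), np.int64(28), np.int64(4)), (np.int64(591), np.int64(19), np.int64(2)), (np.int64(591), np.int64(10), np.int64(5)), (np.int64(582), np.int64(-1), np.int64(66))]
[(np.int64(585), np.int64(38), np.int64(5)), (np.int64(579), np.int64(27), np.int64(46)), (np.int64(584), np.int64(19), np.int64(7)), (np.int64(584), np.int64(10), np.int64(7)), (np.int64(584), np.int64(1), 
[... 1102 characters left out ...]
np.int64(1), np.int64(5))]
[(np.int64(548), np.int64(39), np.int64(-2)), (np.int64(548), np.int64(30), np.int64(-1)), (np.int64(548), np.int64(20), np.int64(1)), (np.int64(547), np.int64(11), np.int64(2)), (np.int64(547), np.int64(2), np.int64(4))]
[(np.int64(389), np.int64(-27), np.int64(1514)), (np.int64(534), np.int64(27), np.int64(75)), (np.int64(534), np.int64(18), np.int64(78)), (np.int64(534), np.int64(9), np.int64(72)), (np.int64(533), np.int64(0), np.int64(79))]
[(np.int64(530), np.int64(37), np.int64(56)), (np.int64(531), np.int64(28), np.int64(47)), (np.int64(531), np.int64(19), np.int64(44)), (np.int64(531), np.int64(10), np.int64(43)), (np.int64(530), np.int64(1), np.int64(44))]
```

```bash
python3 -m handwheel '[[[0,0.003,0,0,0,0,0.02],[0,0.003,0,0,0,0,0.02],[0,0.003,0,0,0,0,0.02],[0,0.003,0,0,0,0,0.02],[0,0.004,0,0,0,0,0.02],[0,0.004,0,0,0,0,0.02],[0,0.004,0,0,0,0,0.02],[0,0.003,0,0,0,0,0.02],[0,0,0,0,0,0,0.02]]]'; python3 st.py; python3 look.py 17
```

```text
clock: 17.02
tcp_pos: [0.5678, -0.0031, 0.1519]
orientation: [-2.225, -2.217, -0.001]
contact_force: [0.2, 1.0, -0.1]
grip_width: 0.0202
17.0167 [ 0.5678 -0.0031  0.1519] yaw of tool y -0.21 z [-0.     0.001 -1.   ] [ 0.2  1.  -0.1] 0.0202 [ 0.13  0.51 -0.3   1.92  0.22  0.74 -0.3 ]
```

View pics/s17.png

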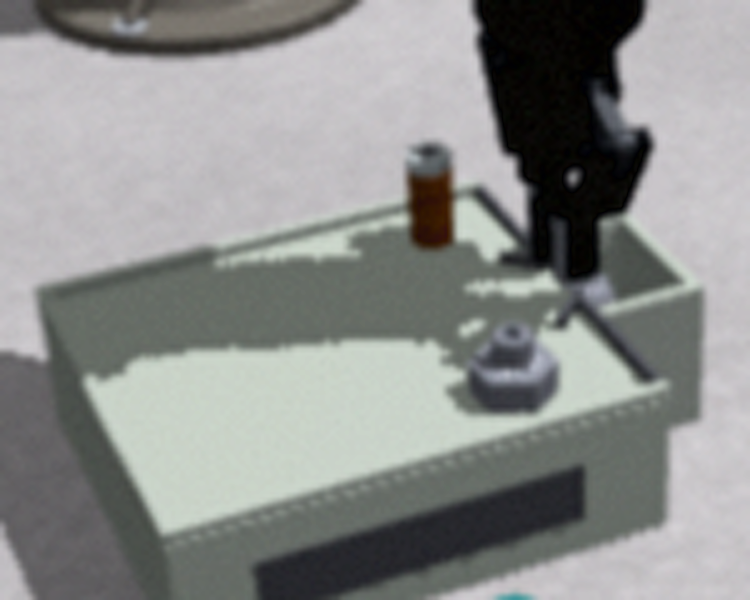

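```bash
python3 -m handwheel '[[[0,0,0.01,0,0,0,0.02],[0,0,0.02,0,0,0,0.02],[0,-0.01,0.02,0,0,0,0.02],[0,-0.02,0.01,0,0,0,0.02],[0,-0.03,0,0,0,0,0.02],[0,-0.035,0,0,0,0,0.02],[0,-0.035,0,0,0,0,0.02],[0,-0.02,0,0,0,0,0.02],[0,-0.01,0,0,0,0,0.02],[0,0,0,0,0,0,0.02]]]'; python3 st.py; python3 look.py 18
python3 - <<'E'
from h import *
c=r.get_calibration("top");d=np.load("top18.npz")["d"]
for v in range(189,217,2): print([np.round(world(c,[[u,v]],depth=d[v,u])[0]*1000).astype(int).tolist() for u in range(241,259,3)])
a=np.load("top18.npz")["p"][180:225,230:275,::-1]
cv2.imwrite("pics/z18.png",cv2.convertScaleAbs(cv2.resize(a,None,fx=12,fy=12,interpolation=cv2.INTER_CUBIC),alpha=2,beta=-20))
E
```

```text
clock: 17.95
tcp_pos: [0.5675, -0.1673, 0.2124]
orientation: [2.231, 2.21, -0.001]
contact_force: [-0.6, 0.7, 0.3]
grip_width: 0.0209
17.95 [ 0.5675 -0.1673  0.2124] yaw of tool y -0.56 z [ 0.    -0.001 -1.   ] [-0.6  0.7  0.3] 0.0209 [ 0.4   0.46 -0.28  1.83  0.16  0.88  0.03]
[[606, 43, 76], [606, 34, 75], [605, 25, 78], [606, 16, 74], [604, 7, 81], [605, -2, 75]]
[[603, 44, 58], [603, 35, 55], [602, 26, 57], [603, 17, 51], [603, 8, 49], [599, -1, 75]]
[[600, 45, 32], [603, 37, 10], [603, 28, 11], [603, 19, 10], [603, 9, 8], [593, -1, 73]]
[[594, 45, 34], [597, 37, 8], [597, 28, 7], [597, 19, 5], [597, 10, 2], [587, -1, 71]]
[[587, 45, 43], [591, 38, 4], [590, 28, 12], [591, 19, 3], [591, 10, 4], [582, -1, 68]]
[[580, 45, 47], [585, 38, 2], [579, 27, 47], [577, 17, 66], [576, 8, 69], [576, -1, 68]]
[[575, 46, 39], [574, 36, 41], [573, 27, 47], [571, 17, 63], [570, 8, 68], [569, -1, 73]]
[[567, 45, 49], [567, 36, 47], [567, 27, 48], [564, 17, 71], [564, 9, 69], [564, 0, 66]]
[[562, 45, 48], [562, 37, 44], [562, 28, 42], [559, 18, 66], [558, 9, 69], [558, 0, 67]]
[[556, 46, 45], [560, 38, 3], [557, 28, 33], [559, 19, 14], [559, 10, 7], [560, 1, 0]]
[[549, 45, 53], [554, 39, 2], [554, 29, 3], [552, 20, 15], [553, 11, 2], [553, 1, 0]]
[[543, 45, 54], [548, 39, -1], [547, 29, 9], [548, 20, -1], [548, 11, -3], [547, 2, 3]]
[[534, 44, 80], [534, 36, 74], [534, 27, 73], [534, 18, 71], [534, 9, 73], [533, 0, 75]]
[[531, 46, 54], [531, 37, 51], [531, 28, 48], [531, 19, 45], [531, 10, 45], [530, 1, 48]]
```

View pics/s18.png

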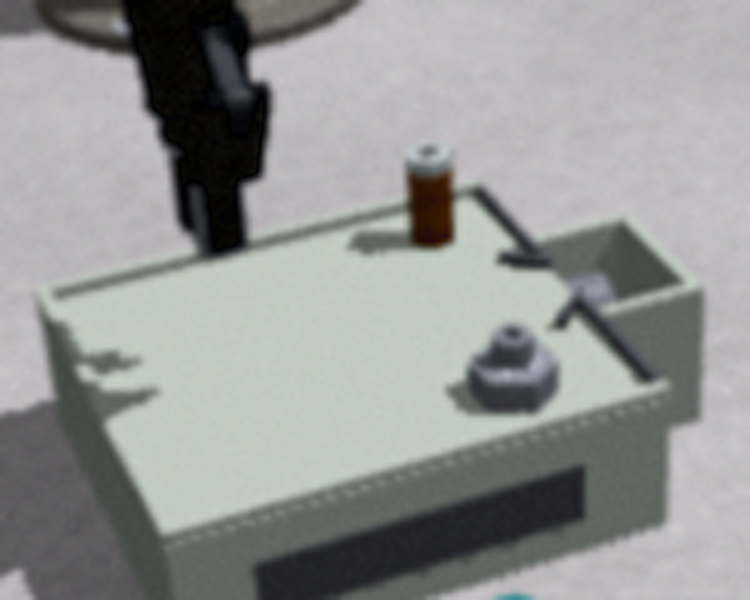

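View pics/z18.png

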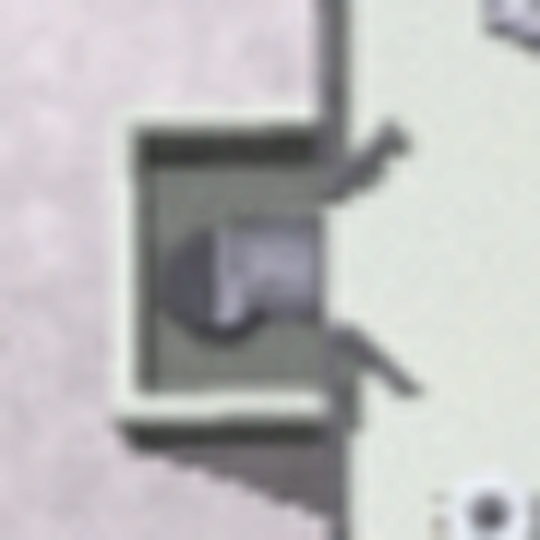

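```bash
python3 look.py 19; python3 - <<'E'
from h import *
for n in("top","scene"):
  c=r.get_calibration(n)
  for i in (18,19):
    d=np.load(f"{n}{i}.npz")["d"]
    ys,xs=np.mgrid[150:260,220:340].reshape(2,-1)
    w=world(c,np.c_[xs,ys],depth=d[ys,xs])
    dk=w[(abs(w[:,0]-.57)<.03)&(abs(w[:,1]+.06)<.03)]
    nt=w[(abs(w[:,0]-.567)<.012)&(w[:,1]>.002)&(w[:,1]<.022)&(w[:,2]>.05)]
    t=nt[abs(nt[:,0]-.567)<.006]
    print(n,i,"deck",np.median(dk[:,2]).round(4),"nut n",len(nt),"ridge",np.median(t[:,2]).round(4),"pct",np.percentile(nt[:,2],[5,50,95]).round(3),"by y",[(y,np.median(t[abs(t[:,1]-y)<.003][:,2]).round(4)) for y in(.004,.009,.014,.018)])
E
```

```text
top 18 deck 0.0694 nut n 49 ridge 0.0689 pct [0.058 0.067 0.073] by y [(0.004, np.float64(0.0687)), (0.009, np.float64(0.0692)), (0.014, np.float64(0.0695)), (0.018, np.float64(0.067))]
top 19 deck 0.069 nut n 50 ridge 0.0683 pct [0.059 0.067 0.072] by y [(0.004, np.float64(0.0683)), (0.009, np.float64(0.0683)), (0.014, np.float64(0.0683)), (0.018, np.float64(0.068))]
scene 18 deck 0.0707 nut n 33 ridge 0.0703 pct [0.065 0.069 0.072] by y [(0.004, np.float64(0.07)), (0.009, np.float64(0.0707)), (0.014, np.float64(0.0708)), (0.018, np.float64(0.0689))]
scene 19 deck 0.0708 nut n 34 ridge 0.07 pct [0.063 0.069 0.071] by y [(0.004, np.float64(0.0698)), (0.009, np.float64(0.0707)), (0.014, np.float64(0.0697)), (0.018, np.float64(0.0684))]
```

```bash
python3 -m handwheel '[[[0,0,0.02,0,0,0,0.02],[0,0,0.01,0,0,0,0.02],[0,0,0,0,0,0,0.02],[0,0,0,0,0,0,0.02],[0,0,0,0,0,0,0.02],[0,0,0,0,0,0,0.02],[0,0,0,0,0,0,0.02],[0,0,0,0,0,0,0.02],[0,0,0,0,0,0,0.02],[0,0,0,0,0,0,0.02]]]'; python3 look.py 20; python3 - <<'E'
from h import *
for n,b in(("top",(180,225,230,265)),("scene",(165,205,255,295))):
    a=[np.load(f"{n}{i}.npz")["p"].astype(float)[b[0]:b[1],b[2]:b[3]] for i in(18,19,20)]
    print(n,abs(a[1]-a[0]).mean(),abs(a[2]-a[0]).mean(),abs(a[2]-a[0]).max())
p=np.load("top20.npz")["p"][...,::-1]
cv2.imwrite("pics/full20.png",p)
c=r.get_calibration("scene");d=np.load("scene20.npz")["d"]
E
python3 st.py
```

```text
clock: 18.98
tcp_pos: [0.5678, -0.1643, 0.2417]
orientation: [-2.227, -2.216, 0.0]
contact_force: [0.4, 0.1, -1.2]
grip_width: 0.0199
top 0.8019047619047619 0.8129100529100529 4.0
scene 1.1060416666666666 1.174375 6.0
19.0833 [ 0.5679 -0.1643  0.2418] yaw of tool y -0.29 z [-0.  0. -1.] [-0.5  0.4  0.1] 0.0202 [ 0.4   0.42 -0.29  1.81  0.15  0.93  0.04]
```

View pics/full20.png

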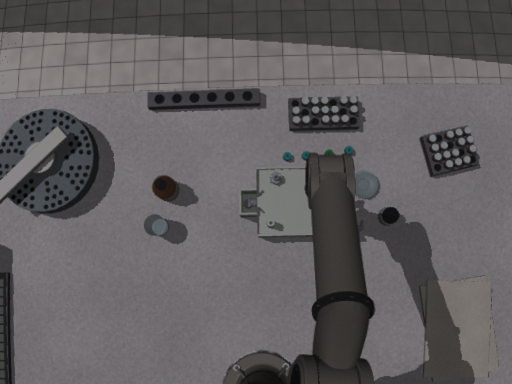

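View pics/s20.png

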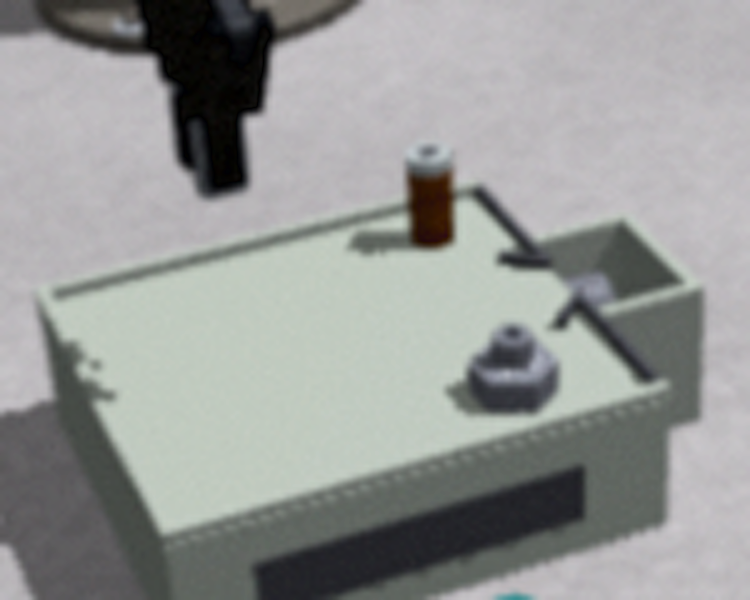

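The deck is clear and all three nuts are in the slot. The top nut hasn't moved between frames taken about 1 s apart, and the vial (430,200) and union (512,365) are where they were in the first picture. I'm handing in.

```bash
python3 -c "
from bench import r
print(r.hand_in())"
```

```text
the job is handed in; nothing more can be done
None
```

All three nuts are in the slot, and I handed the job in at about 19 s of the 69 s allowed. I pushed them through the gate one at a time, each held between the fingertips set about 20 mm apart, with the tips about 3 mm above the fence. No side force showed at the gate.

**Nuts:** The last pictures show an empty deck and nothing moving in the slot for about 1 s. The nuts landed in a pile. The third one lies on its side on top, with its upper edge about 0.5–1 mm below the deck. That puts its centre at about 56–57 mm, against the 62 mm limit, and at tray y of about 107 mm. It looks partly overhung and leaning on the slot wall, so its position is the least certain of the three, although it did not move.

**Other things:** The vial and the fitting match the first picture, and so do the beaker, bottle, dish and jar. The arm hid most of the wrench in the last picture, so I did not re-check it, but no move went near it. The fingers were clear of everything at hand-in.

**Disagreement:** The two cameras differed by 2–5 mm in x on the tray and nut positions. I steered by a value between them, and the first nut's pass through the gate confirmed it.

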